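# Find the spare bandsaw roller by heft and weigh it

## Task

First prove the spring balance: set the brass check weight gently on the middle of the pan so that the pan settles level, let go, then put it back on the middle of its pad. One of the closed cases on the green mat holds a solid steel guide roller (the others are empty or hold a hollow look-alike): heft the closed cases to find the heavy one, slide its lid fully open, lift the roller out and leave it standing, gently set down, on the middle of the pan so that the pan stays level. Finish with that case shut again and every case standing on the mat, with the bottle, tin and screwdriver left alone.

Things in the scene. Friction and masses are not known exactly. Their poses are not given: they have to be found in the camera images.
- mat: Green cutting mat with a grid, fixed to the bench: 300 mm (its x) by 660 mm (its y), 3 mm thick. Origin: centre of the underside, on the bench.
- case_1: One of four or five identical closed parts cases (absent ones: None), loose on the mat: black plastic, 140 mm long (its x), 58 mm wide (its y), walls 52 mm high and 4 mm thick, floor 4 mm; on the walls lies a grey sliding lid 5 mm thick, as long and wide as the case. Heft it by its long sides, fingers either side of the middle. Origin: centre of the underside; z up.
- case_2: Another, like case_1. A roller stands upright on the case's floor in a nest (strips 14 mm high), its axis at x = -12 mm, y = 0 of the case, to within 4 mm: flange 44 mm across and 18 mm high, above it a spindle 24 mm across; 42 mm tall in all. Take it by the spindle, fingers spread along the case's length (132 mm clear inside, 50 mm across).
- case_3: Another, like case_1 and case_2. With its lid and empty or with a hollow look-alike (30 g) it weighs 160 to 260 g; the steel roller adds 320 to 400 g. All rollers look alike. A case keeps its contents when hefted level.
- case_4: Another, like case_1 and case_2. With its lid and empty or with a hollow look-alike (30 g) it weighs 160 to 260 g; the steel roller adds 320 to 400 g. All rollers look alike. A case keeps its contents when hefted level.
- case_5: Another, like case_1 and case_2. With its lid and empty or with a hollow look-alike (30 g) it weighs 160 to 260 g; the steel roller adds 320 to 400 g. All rollers look alike. A case keeps its contents when hefted level.
- lid_1 (a joint): How far the lid of case_1 has slid open, in m: 0 shut, 0.115 fully open; it slides along the case's +x, out over that end, against about 0.4 N of friction, and stays where it is left. Its red handle is a bar 12 mm (along x) by 32 mm (along y), standing 18 mm above the lid (75 mm above the case's underside at the top); its centre is at x = -45 mm of the case when shut and moves with the lid.
- lid_2 (a joint): How far the lid of case_2 has slid open, in m: 0 shut, 0.115 fully open; it slides along the case's +x, out over that end, against about 0.4 N of friction, and stays where it is left. Its red handle is a bar 12 mm (along x) by 32 mm (along y), standing 18 mm above the lid (75 mm above the case's underside at the top); its centre is at x = -45 mm of the case when shut and moves with the lid.
- lid_3 (a joint): How far the lid of case_3 has slid open, in m: 0 shut, 0.115 fully open; it slides along the case's +x, out over that end, against about 0.4 N of friction, and stays where it is left. Its red handle is a bar 12 mm (along x) by 32 mm (along y), standing 18 mm above the lid (75 mm above the case's underside at the top); its centre is at x = -45 mm of the case when shut and moves with the lid.
- lid_4 (a joint): How far the lid of case_4 has slid open, in m: 0 shut, 0.115 fully open; it slides along the case's +x, out over that end, against about 0.4 N of friction, and stays where it is left. Its red handle is a bar 12 mm (along x) by 32 mm (along y), standing 18 mm above the lid (75 mm above the case's underside at the top); its centre is at x = -45 mm of the case when shut and moves with the lid.
- lid_5 (a joint): How far the lid of case_5 has slid open, in m: 0 shut, 0.115 fully open; it slides along the case's +x, out over that end, against about 0.4 N of friction, and stays where it is left. Its red handle is a bar 12 mm (along x) by 32 mm (along y), standing 18 mm above the lid (75 mm above the case's underside at the top); its centre is at x = -45 mm of the case when shut and moves with the lid.
- pan_top (a point): Centre of the upper face of the balance pan, marked with a red dot: a level aluminium disc 104 mm across and 5 mm thick, about 70 mm above the bench, on a green base 110 mm square and 36 mm high that is fixed to the bench. The z axis is the pan's normal: the pan rocks on a spring about a point 7 mm under this face, about 3.5 mrad for each mm that a 360 g load stands off centre.
- pan (a joint): How far the balance pan has sunk, in m: 0 empty, stop at 0.020; its spring gives about 1 mm for each 41 g (400 N/m), damped.
- pad: Round black rubber pad with a blue spot, home of the check weight: 60 mm across, 6 mm high, fixed. Origin: centre of the underside.
- check_weight: Brass check weight, 300 g: body 42 mm across and 30 mm high, a neck, then a knob 20 mm across from 36 to 58 mm above its underside. Stands on the pad. Origin: centre of the underside; z up.
- oil_bottle: Bystander: small clear bottle with a yellow cap, 48 mm across, 100 mm tall. Origin: centre of the underside.
- grease_tin: Bystander: red tin with a pale lid, 64 mm across, 50 mm tall. Origin: centre of the underside.
- screwdriver: Bystander: orange-handled screwdriver 170 mm long, lying on the bench along its x. Origin: under its middle.
Things that resemble listed ones, but are neither listed nor needed, are in the scene too. What is shaped like the case_5 but turquoise is not meant. There is more than one size of the check_weight; the job needs the larger.

How it is judged:
On the way, in this order (a step that is already met when the one before it is completed fails the run):
1. the check weight stands centred on the pan, let go, the pan down and level (value of joint pan between 0.0055 and 0.0095 m and angle between pan_top's own z axis and vertical below 0.045 rad and distance between check_weight and pan_top below 0.014 m and angle between check_weight's own z axis and vertical below 0.1 rad and contact force between the fingers and check_weight below 0.1 N), for 0.3 s.
2. the check weight is back on its pad, let go, and the pan is up (horizontal distance between check_weight and pad below 0.02 m and z of check_weight in the frame of pad below 0.012 m and angle between check_weight's own z axis and vertical below 0.1 rad and contact force between the fingers and check_weight below 0.1 N and value of joint pan below 0.002 m), for 0.2 s.
3. a case is slid open (value of joint any of lid_1, lid_2, lid_3, lid_4, lid_5 above 0.06 m), for 0.1 s.
4. the roller rests on the pan, let go, the pan down and level (value of joint pan between 0.006 and 0.0125 m and angle between pan_top's own z axis and vertical below 0.045 rad and contact force between the fingers and balance below 0.1 N and horizontal distance between check_weight and pad below 0.02 m and z of check_weight in the frame of pad below 0.012 m and angle between check_weight's own z axis and vertical below 0.1 rad and contact force between the fingers and check_weight below 0.1 N), for 0.3 s.
At the end, for the whole second after the job is handed in: The steel roller alone stands on the pan (pan 6 to 12.5 mm down, tilted less than 0.045 rad, about 12 mm off centre), the check weight stands upright on its pad within 20 mm of the middle, and every case stands upright on the mat with its lid shut to within 12 mm, at rest (horizontal distance between check_weight and pad below 0.02 m and z of check_weight in the frame of pad below 0.012 m and angle between each of check_weight, case_1, case_2, case_3, case_4, case_5's own z axis and vertical below 0.1 rad and contact force between the fingers and check_weight below 0.1 N and value of joint pan between 0.006 and 0.0125 m and angle between pan_top's own z axis and vertical below 0.045 rad and x of case_1 in the frame of mat between -0.15 and 0.15 m and y of case_1 in the frame of mat between -0.33 and 0.33 m and z of each of case_1, case_2, case_3, case_4, case_5 in the frame of mat below 0.01 m and value of joint each of lid_1, lid_2, lid_3, lid_4, lid_5 below 0.012 m and linear speed of each of case_1, case_2, case_3, case_4, case_5 below 0.03 m/s and x of case_2 in the frame of mat between -0.15 and 0.15 m and y of case_2 in the frame of mat between -0.33 and 0.33 m and x of case_3 in the frame of mat between -0.15 and 0.15 m and y of case_3 in the frame of mat between -0.33 and 0.33 m and x of case_4 in the frame of mat between -0.15 and 0.15 m and y of case_4 in the frame of mat between -0.33 and 0.33 m and x of case_5 in the frame of mat between -0.15 and 0.15 m and y of case_5 in the frame of mat between -0.33 and 0.33 m); the robot touches nothing.
It fails at once if the balance pan is driven onto its stop (value of joint pan above 0.0185 m).
It fails at once if a case is tipped over (more than 0.7 rad) (angle between any of case_1, case_2, case_3, case_4, case_5's own z axis and vertical above 0.7 rad).
It fails at once if a bystander is moved more than 30 mm (distance of any of oil_bottle, grease_tin, screwdriver from where it was at the start of the episode above 0.03 m).
Of case_4, case_5 only 1 to 2 are there at a start; the rules pass over those that are not, and their reading is None.
At some moment in a run one of case_1, case_2, case_3, case_4, case_5 may be knocked a few centimetres aside while the robot is not near it.
It also fails if it takes over 210 s, if anything falls off the work surface, if the arm or the gripper's body presses on something with over 40 N, if the wrist force passes 120 N, or if a joint passes its speed limit or range.

## Robot

A 7-joint arm with a two-finger parallel gripper is mounted at the origin on the work surface. World frame = base frame: x ahead of the robot, y to its left, z up, the work surface at z = 0. Lengths are in m, angles in rad, forces in N, time in s.
With the tool pointing down it reaches from about 0.4 to 0.925 m from the base axis. Payload 4.1 kg.
Tool frame: the origin (TCP) lies at the very end of the fingers, on their centre line; the grasp point (between the pads) lies arm.grip_depth behind it (arm.grip_depth is the distance from the TCP to the grasp point, in m); z points along the fingers, y is the direction in which the jaws open and shut (so a half turn about z gives the same grasp; the last joint's range is limited). The gripper opens to 85 mm and grips with 20 to 120 N. Pads are 22 mm wide; open, the fingers measure 114 mm over their backs; the gripper's body (76 mm by 85 mm) begins 54 mm behind the grasp point. The pads swing forward as they close: fully open they stand 13 mm farther back than shut.
Start: joints at [1.01, 0.398, 0.045, 1.537, -0.019, 1.207, -0.051], TCP at [0.29, -0.582, 0.231] pointing down, gripper open.
Joint ranges: [-2.82, 2.82], [-0.49, 2.23], [-1.37, 1.46], [0, 2.46], [-1.36, 4.5], [0.23, 2], [-2.94, 2.94]. Speed limits (rad/s): [2.57, 2.57, 3.14, 3.14, 3.14, 3.14, 3.14].

## Interface

Orientations are given as a 3x3 rotation matrix whose columns are the frame's x, y, z axes.
In Python, from bench import arm gives the robot as it stands. The module is installed in compiled form; this text tells all that it offers.
- The arm moves only by the shell command python3 -m handwheel 'ROWS'. ROWS is JSON, a list of rows, each an object with "slide": the shift along the tool's x, y, z in units of 0.75 m (1.0 is 0.75 m), a list of three; "angular": the turn, a rotation vector about the tool's x, y, z in units of 180 degrees (1.0 is 180 degrees), a list of three; "grip": the opening, from 0 (shut) to 1 (fully open). In form: [{"slide": [tx, ty, tz], "angular": [ax, ay, az], "grip": grip}, ...]. A call has 1 to 10 rows; each row is the pose to reach, as a shift and turn from the pose commanded when the call began, along the tool's axes at that moment, turning the shorter way round; what a row does not reach only later rows make up. A row lasts 1/10 s, in which the tool goes at most 50 mm and 8.59 degrees, less where a joint would pass 70% of its speed; a pose out of reach is approached as far as the arm can. A call with a number of a shift or a turn outside -1 to 1 is refused whole. A call with a gripper value outside its range is refused whole. The fingers move at their own pace and stop on an object; the grip force is fixed at half the most. Time passes only in rows, so rows that repeat a pose let the fingers close. It gives the time, the measured TCP pose, the force and the opening at its end, in the units of the state.
- arm.get_obs(): the state, without advancing time (a new reading comes with each control period).
- arm.read_camera(name): name is "scene" or "top"; returns a dict with "image" (480x640x3 uint8, blue, green, red), "fx", "fy", "cx", "cy" (pixels), "position" and "rotation" of the camera in the world. Camera axes: x right, y down, z forward; pixel columns grow to the right and rows downward; lengths in m; the calibration is good to about 2 mm. A picture is of the moment at which its call begins. There is no depth.
- arm.finish_job(): hands the job in, once; it reports no verdict.
Trained networks look in a picture, given as the dict that the camera call returned (one of the last four; its "shot" number tells which), for a name from the list of things; names that differ only in an ending like _2 or _b are one class to them, and where a whole thing is asked for, a point or a joint stands for the part that bears it (a point fixed in the world has none). Each returns a list of dicts, best first, with "score" (0 to 1); they miss things now and then, are a little off and sometimes report something else, mostly with a low value. They report only what shows in the picture. A call takes as long as a camera call. They do not tell look-alikes from the thing itself.
- arm.trace(query, picture): "mask" (480x640 bool, what is visible of it) and "position" ([column, row] as shares, 0 to 1, of the picture: columns of its width, rows of its height, amid what is visible of it).
- arm.mark_of(query, picture): "position" ([column, row] as shares, 0 to 1, of the picture: columns of its width, rows of its height: a listed point, or the origin of a listed thing).
The state is a dict: "time": time; "qpos": joint angles; "joint_vel": joint speeds; "joint_torque": joint torques, N m; "tcp_pos": TCP position; "ee_rot": TCP orientation; "force": force on the tool from outside, world axes, zero at the start; "torque": the same for the moment, N m; "opening": finger opening in m.
Only numpy, scipy, OpenCV 4.12 (cv2) and the standard library are available. Lean on these libraries where they do the work, as an engineer would, in place of code of your own. Each camera call takes 0.05 s, during which the arm holds its last target.

## Working session

There is one attempt and no reset: what is moved stays moved. The work goes in short steps, Python scripts to look and compute and a shell command to move; the robot and the scene stay as the last step left them, time stands still between calls to the robot, and variables do not carry over. Pictures are saved under pics/ and viewed, and the job is handed in when it is done.

```bash
mkdir -p pics; python3 - <<'E'
from bench import arm
import cv2,numpy as np
o=arm.get_obs()
for k,v in o.items(): print(k,np.round(v,4).tolist() if not isinstance(v,float) else v)
print(arm.grip_depth)
for n in("scene","top"):
    p=arm.read_camera(n); cv2.imwrite(f"pics/{n}0.png",p["image"])
    print(n,p["fx"],p["fy"],p["cx"],p["cy"],p["position"],np.round(p["rotation"],4).tolist(),p["shot"])
E
```

```text
time 0.0
qpos [1.01, 0.3992, 0.045, 1.5379, -0.0187, 1.2069, -0.0507]
joint_vel [-0.0014, -0.0003, -0.0005, 0.0008, 0.0009, -0.0001, -0.0014]
joint_torque [0.0002, -47.512, 1.3647, -25.4222, 0.0114, 0.0093, 0.0]
tcp_pos [0.2893, -0.5813, 0.2303]
ee_rot [[0.8952, 0.4457, -0.001], [0.4457, -0.8952, 0.0017], [-0.0002, -0.002, -1.0]]
force [-0.6013, 0.1274, -0.4799]
torque [0.0703, 0.0179, -0.0443]
opening 0.085499133941249
0.0187
scene 539.1917026673603 539.1917026673603 319.79413367016963 245.1193433548376 [ 1.15604928 -0.38823993  0.80998403] [[0.5563, 0.5986, -0.5764], [0.8309, -0.4111, 0.3749], [-0.0126, -0.6875, -0.7261]] 1
top 581.0782467414667 581.0782467414667 332.1563731800978 233.42975701011 [ 0.46779119 -0.00315583  1.38435705] [[-0.0126, -0.9966, 0.0812], [-0.9999, 0.0121, -0.0066], [0.0056, -0.0813, -0.9967]] 2
```

View pics/scene0.png

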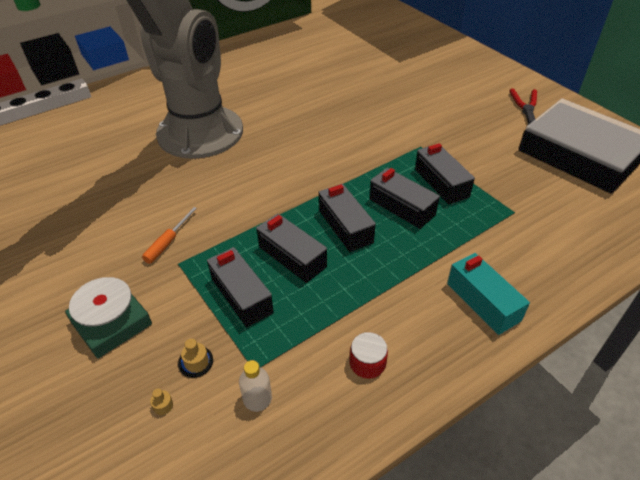

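View pics/top0.png

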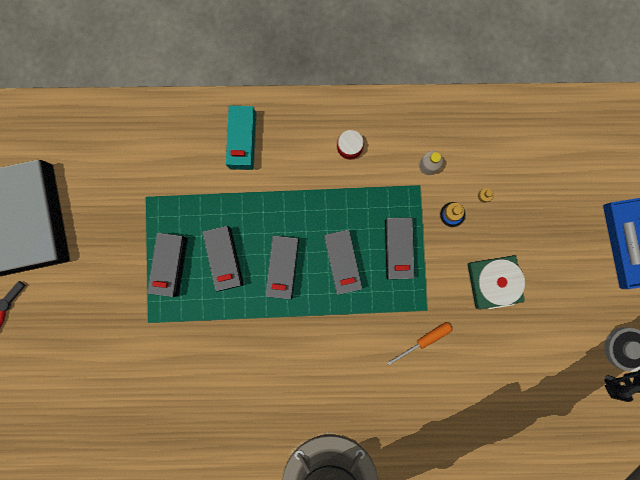

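```bash
cat > h.py <<'E'
from bench import arm
import cv2,numpy as np
from scipy.spatial.transform import Rotation as R
def ray(p,uv):
    d=np.array([(uv[0]-p["cx"])/p["fx"],(uv[1]-p["cy"])/p["fy"],1.]); return p["position"],p["rotation"]@d
def onz(p,uv,z):
    o,d=ray(p,uv); return o+d*(z-o[2])/d[2]
def proj(p,X):
    c=np.asarray(p["rotation"]).T@(np.asarray(X)-p["position"]); return np.array([p["fx"]*c[0]/c[2]+p["cx"],p["fy"]*c[1]/c[2]+p["cy"]])
def tri(ps,uvs):
    A=np.zeros((3,3));b=np.zeros(3)
    for p,u in zip(ps,uvs):
        o,d=ray(p,u);d=d/np.linalg.norm(d);M=np.eye(3)-np.outer(d,d);A+=M;b+=M@o
    return np.linalg.solve(A,b)
def px(e): return np.array(e["position"])*[640,480]
def cases(p,off=0.):
    """lids from top picture: grey face at z=.060 -> centre, yaw of +x (away from handle), handle xy"""
    hsv=cv2.cvtColor(p["image"],cv2.COLOR_BGR2HSV)
    red=((hsv[...,0]<8)|(hsv[...,0]>172))&(hsv[...,1]>150)&(hsv[...,2]>90)
    grey=(hsv[...,1]<50)&(hsv[...,2]>60)&(hsv[...,2]<190)
    return red,grey
def go(pos,yaw=None,Rt=None):
    """rows numbers: tool target with jaw axis (tool y) at yaw in world, pointing down"""
    o=arm.get_obs();Rc=np.array(o["ee_rot"]);t=np.array(o["tcp_pos"])
    s=Rc.T@(np.array(pos)-t)/0.75
    if Rt is None:
        if yaw is None: Rt=None
        else:
            best=None
            for k in(0,np.pi):
                y=np.array([np.cos(yaw+k),np.sin(yaw+k),0]);z=np.array([0,0,-1.]);x=np.cross(y,z)
                M=np.c_[x,y,z];a=R.from_matrix(Rc.T@M).as_rotvec()
                if best is None or np.linalg.norm(a)<np.linalg.norm(best): best=a
            a=best
    if yaw is None: a=np.zeros(3)
    print("slide",np.round(s,4).tolist(),"angular",np.round(a/np.pi,4).tolist(),"dist",round(float(np.linalg.norm(s)*.75),3),"deg",round(float(np.degrees(np.linalg.norm(a))),1),"t",o["time"])
E
python3 - <<'E'
from h import *
T=arm.read_camera("top");S=arm.read_camera("scene")
for q in["mat","pan_top","pad","check_weight","oil_bottle","grease_tin","screwdriver","case_1","lid_1"]:
    for n,p in(("top",T),("scene",S)):
        for e in arm.mark_of(q,p)[:7]:
            print(q,n,round(e["score"],2),np.round(px(e),1))
red,grey=cases(T)
for nm,m in(("red",red),("grey",grey)):
    n,l,st,ce=cv2.connectedComponentsWithStats(m.astype(np.uint8))
    for i in range(1,n):
        if 40<st[i,4]<4000:
            c=np.argwhere(l==i)[:,::-1].astype(np.float32)
            print(nm,st[i,4],np.round(ce[i],1),[np.round(v,1) for v in cv2.minAreaRect(c)])
E
```

```text
mat top 0.73 [283.6 250.5]
mat top 0.59 [224.8 261. ]
mat scene 0.61 [355.1 238.7]
pan_top top 0.78 [502.1 281.5]
pan_top scene 0.62 [100.4 295.2]
pad top 0.54 [452.6 211.9]
pad scene 0.63 [194.6 358.2]
pad scene 0.55 [173.4 236.5]
check_weight top 0.85 [454.2 213.3]
check_weight top 0.66 [478.8 196.2]
check_weight top 0.2 [342.4 260.1]
check_weight scene 0.75 [199.3 364.5]
check_weight scene 0.63 [166.3 406.2]
oil_bottle top 0.97 [427.9 166.3]
oil_bottle scene 0.93 [258.3 397.8]
oil_bottle scene 0.23 [196.4 363.9]
grease_tin top 0.68 [348.3 150. ]
grease_tin scene 0.68 [366.  363.4]
grease_tin scene 0.23 [195.8 359. ]
screwdriver top 0.69 [417.9 342.9]
screwdriver scene 0.57 [174.6 235.6]
screwdriver scene 0.45 [294.8 259.4]
case_1 top 0.92 [173.6 265.2]
case_1 top 0.85 [236.8 138.1]
case_1 top 0.76 [226.4 259. ]
case_1 top 0.68 [338.9 261.1]
case_1 top 0.58 [396.1 250.3]
case_1 scene 0.97 [294.1 259.9]
case_1 scene 0.97 [343.3 227.7]
case_1 scene 0.92 [438.8 179.3]
case_1 scene 0.92 [242.9 298.9]
case_1 scene 0.78 [481.8 303.2]
case_1 scene 0.63 [406.4 205.1]Traceback (most recent call last):
  File "<stdin>", line 5, in <module>
ValueError: it knows: case, check_weight, grease_tin, mat, oil_bottle, pad, pan_top, screwdriver
```

```bash
python3 - <<'E'
from h import *
T=arm.read_camera("top");S=arm.read_camera("scene")
red,grey=cases(T)
for nm,m in(("red",red),("grey",grey)):
    n,l,st,ce=cv2.connectedComponentsWithStats(m.astype(np.uint8))
    for i in range(1,n):
        if 40<st[i,4]<4000:
            c=np.argwhere(l==i)[:,::-1].astype(np.float32)
            print(nm,st[i,4],np.round(ce[i],1),[np.round(v,1) for v in cv2.minAreaRect(c)])
a=cv2.resize(T["image"][180:310,380:530],None,fx=5,fy=4.5,interpolation=cv2.INTER_CUBIC);cv2.imwrite("pics/crT.png",a)
a=cv2.resize(S["image"][270:420,60:230],None,fx=4.5,fy=4,interpolation=cv2.INTER_CUBIC);cv2.imwrite("pics/crS.png",a)
E
```

```text
red 63 [236.8 152.1] [array([237., 152.]), array([ 4., 12.]), np.float64(90.0)]
red 73 [401.4 267.2] [array([401.5, 267.5]), array([ 5., 13.]), np.float64(90.0)]
red 72 [223.8 277.2] [array([223.8, 277.2]), array([ 5.1, 14.1]), np.float64(76.0)]
red 75 [501.7 281.8] [array([501.5, 281.5]), array([9., 9.]), np.float64(90.0)]
red 70 [347.1 280.9] [array([347.1, 280.9]), array([ 4.9, 13.9]), np.float64(78.7)]
red 72 [159. 284.] [array([159., 284.]), array([13.9,  5.1]), np.float64(8.1)]
red 72 [278.4 286.6] [array([278.5, 286.5]), array([ 5., 13.]), np.float64(90.0)]
red 41 [  1.1 316.2] [array([  1.5, 317.5]), array([13.,  3.]), np.float64(90.0)]
grey 172 [430.2 163.3] [array([430.8, 162.2]), array([19.3, 15.2]), np.float64(18.4)]
grey 1486 [399.8 246.9] [array([400., 248.]), array([60., 26.]), np.float64(90.0)]
grey 442 [631.7 242.5] [array([631.7, 243. ]), array([42.2, 10.9]), np.float64(79.1)]
grey 1464 [220.8 257. ] [array([220.9, 258.1]), array([60.9, 25.7]), np.float64(77.3)]
grey 1482 [342.3 260.6] [array([342.6, 261.8]), array([61. , 25.8]), np.float64(77.5)]
grey 1456 [164.7 263. ] [array([164.2, 264.3]), array([25.6, 61.9]), np.float64(9.1)]
grey 1465 [281.5 265.8] [array([281.1, 267. ]), array([26. , 61.4]), np.float64(6.8)]
grey 63 [483.5 280.2] [array([485.6, 280.3]), array([14.9, 42.2]), np.float64(5.4)]
grey 48 [518.2 271.5] [array([517.7, 271.4]), array([31. ,  6.5]), np.float64(54.8)]
grey 103 [ 12.9 291.3] [array([ 12.6, 291.4]), array([ 5.6, 21.2]), np.float64(41.2)]
grey 60 [  2.5 304.8] [array([  3. , 304.5]), array([11.,  6.]), np.float64(90.0)]
grey 471 [616.7 346.3] [array([622. , 348.5]), array([43., 34.]), np.float64(90.0)]
grey 260 [631.8 349.6] [array([631., 350.]), array([18., 16.]), np.float64(90.0)]
grey 97 [402.8 354.2] [array([403.2, 354. ]), array([ 2.7, 36.4]), np.float64(58.7)]
grey 1796 [326.5 456.6] [array([329.5, 457.5]), array([43., 93.]), np.float64(90.0)]
```

View pics/crT.png

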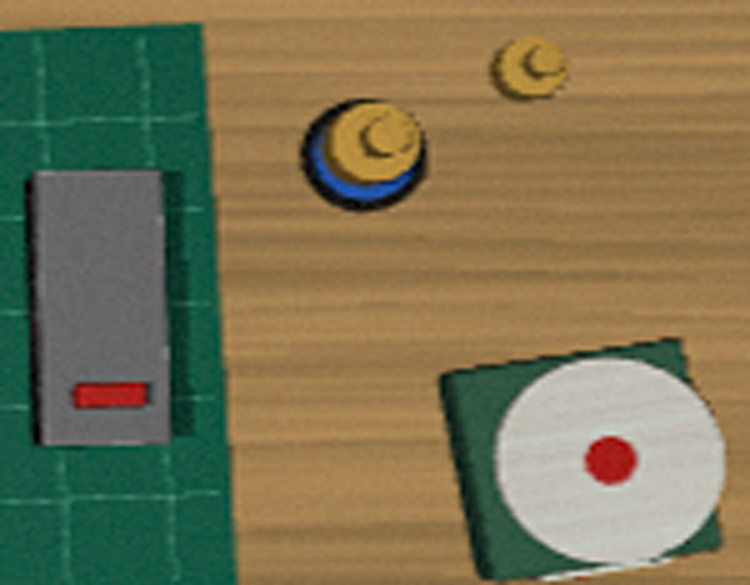

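View pics/crS.png

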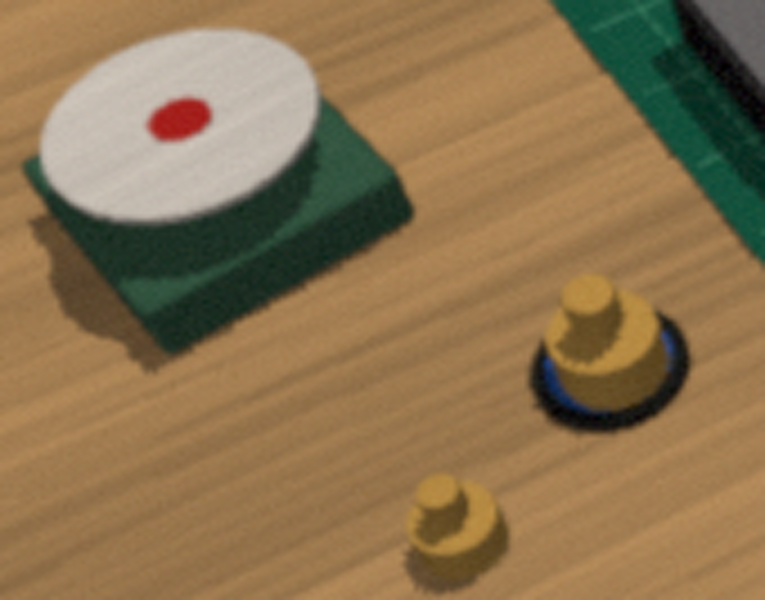

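The larger weight (top px 454,213, standing on the blue-spotted pad) is the right one. The smaller one at (487,195) stands on bare bench. Pan dot is at (502,282). The turquoise case at (240,138) is off the mat and not meant.

```bash
python3 - <<'E'
from h import *
T=arm.read_camera("top");S=arm.read_camera("scene")
print("pan",tri((T,S),((502-.2,281.8),(100,299.7))),onz(T,(501.8,281.8),.07),onz(S,(100,299.7),.07))
print("knob",tri((T,S),((458.4,209.6),(190.7,343.7))),onz(T,(458.4,209.6),.064),onz(S,(190.7,343.7),.064))
print("body top", onz(T,(380+375/5,180+142/4.5),.036))
print("pad",onz(T,(452.8,214.4),.006),onz(S,(195.6,362.5),.006))
for n,h,l in(("A",(159,284),(164.2,264.3)),("B",(223.8,277.2),(220.9,258.1)),("C",(278.5,286.6),(281.1,267)),("D",(347.1,280.9),(342.6,261.8)),("E",(401.4,267.3),(400,248))):
    H=onz(T,h,.078);L=onz(T,l,.060);d=L-H;print(n,"lid c",np.round(L[:2],4),"handle",np.round(H[:2],4),"dist",round(float(np.linalg.norm(d[:2])),4),"yaw",round(float(np.degrees(np.arctan2(d[1],d[0]))),1))
for n,u,z in(("bottle top",(436,158),.1),("tin",(350,143),.05)): print(n,onz(T,u,z))
E
```

```text
pan [ 0.46070857 -0.39341679  0.06975779] [ 0.46068119 -0.39344489  0.07      ] [ 0.46099038 -0.39332306  0.07      ]
knob [ 0.62722238 -0.30068341  0.06297425] [ 0.62663371 -0.30167433  0.064     ] [ 0.62858412 -0.29965375  0.064     ]
body top [ 0.62549576 -0.29990637  0.036     ]
pad [ 0.6222302  -0.30104268  0.006     ] [ 0.62714083 -0.30164903  0.006     ]
A lid c [0.51   0.3708] handle [0.4655 0.3768] dist 0.0449 yaw -7.8
B lid c [0.5225 0.2421] handle [0.4789 0.2321] dist 0.0447 yaw 12.8
C lid c [0.5005 0.1052] handle [0.4564 0.1098] dist 0.0444 yaw -5.9
D lid c [ 0.5106 -0.0349] handle [ 0.4671 -0.0439] dist 0.0444 yaw 11.8
E lid c [ 0.5405 -0.1664] handle [ 0.496  -0.1664] dist 0.0444 yaw -0.0
bottle top [ 0.73941861 -0.24675267  0.1       ]
tin [ 0.78778805 -0.05628056  0.05      ]
```

```bash
python3 -c "
from h import *
go((.627,-.3005,.12),np.radians(-30))"
```

```text
slide [0.5699, -0.1355, 0.1484] angular [0.0, 0.0, -0.1863] dist 0.453 deg 33.5 t 1.2
```

```bash
python3 -m handwheel '[{"slide":[0.57,-0.1355,0.1484],"angular":[0,0,-0.1863],"grip":0.6},{"slide":[0.57,-0.1355,0.1484],"angular":[0,0,-0.1863],"grip":0.6},{"slide":[0.57,-0.1355,0.1484],"angular":[0,0,-0.1863],"grip":0.6},{"slide":[0.57,-0.1355,0.1484],"angular":[0,0,-0.1863],"grip":0.6},{"slide":[0.57,-0.1355,0.1484],"angular":[0,0,-0.1863],"grip":0.6},{"slide":[0.57,-0.1355,0.1484],"angular":[0,0,-0.1863],"grip":0.6},{"slide":[0.57,-0.1355,0.1484],"angular":[0,0,-0.1863],"grip":0.6},{"slide":[0.57,-0.1355,0.1484],"angular":[0,0,-0.1863],"grip":0.6},{"slide":[0.57,-0.1355,0.1484],"angular":[0,0,-0.1863],"grip":0.6},{"slide":[0.57,-0.1355,0.1484],"angular":[0,0,-0.1863],"grip":0.6}]'; python3 -m handwheel '[{"slide":[0,0,0],"angular":[0,0,0],"grip":0.6},{"slide":[0,0,0],"angular":[0,0,0],"grip":0.6},{"slide":[0,0,0],"angular":[0,0,0],"grip":0.6}]'; python3 -c "
from h import *
go((.627,-.3005,.041),np.radians(-30));p=arm.read_camera('top');cv2.imwrite('pics/t1.png',cv2.resize(p['image'][140:320,370:550],None,fx=3.3,fy=3.3))"
```

```text
time: 2.2
tcp_pos: [0.6325, -0.2904, 0.118]
ee_rot: [[0.49, 0.872, 0.002], [0.872, -0.49, 0.007], [0.007, -0.002, -1.0]]
force: [0.7, 0.9, 0.9]
opening: 0.0509
time: 2.5
tcp_pos: [0.6257, -0.3031, 0.1205]
ee_rot: [[0.503, 0.864, -0.0], [0.864, -0.503, -0.002], [-0.002, 0.001, -1.0]]
force: [0.5, 0.3, -0.6]
opening: 0.0508
slide [0.004, -0.0003, 0.106] angular [0.0002, 0.0005, -0.0011] dist 0.08 deg 0.2 t 2.5
```

View pics/t1.png

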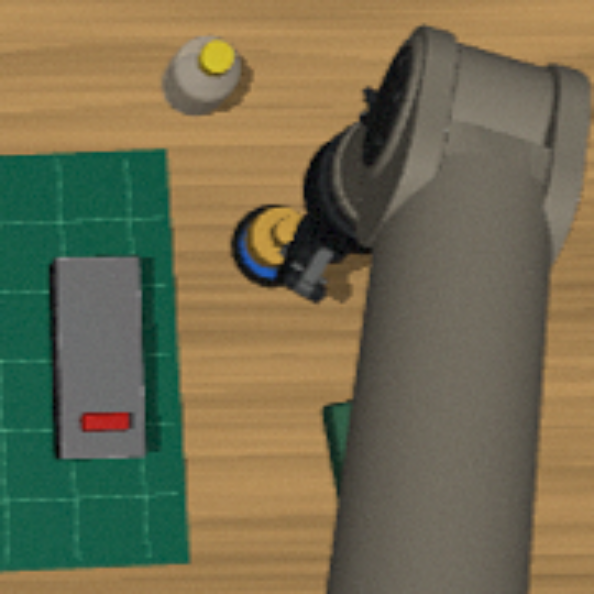

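```bash
python3 -m handwheel '[{"slide":[0.0025,0,0.04],"angular":[0,0,0],"grip":0.6},{"slide":[0.0025,0,0.08],"angular":[0,0,0],"grip":0.6},{"slide":[0.0025,0,0.105],"angular":[0,0,0],"grip":0.6},{"slide":[0.0025,0,0.105],"angular":[0,0,0],"grip":0.6},{"slide":[0.0025,0,0.105],"angular":[0,0,0],"grip":0.6},{"slide":[0.0025,0,0.105],"angular":[0,0,0],"grip":0.6}]'; python3 -c "
from h import *
go((.627,-.3005,.041),np.radians(-30));p=arm.read_camera('scene');cv2.imwrite('pics/s1.png',cv2.resize(p['image'][270:420,110:280],None,fx=4,fy=4))"
```

```text
time: 3.15
tcp_pos: [0.629, -0.3, 0.0433]
ee_rot: [[0.501, 0.866, 0.003], [0.866, -0.501, -0.002], [0.0, 0.003, -1.0]]
force: [-1.1, 0.5, 0.1]
opening: 0.0512
slide [-0.0019, -0.002, 0.003] angular [0.0011, -0.0, -0.0003] dist 0.003 deg 0.2 t 3.15
```

View pics/s1.png

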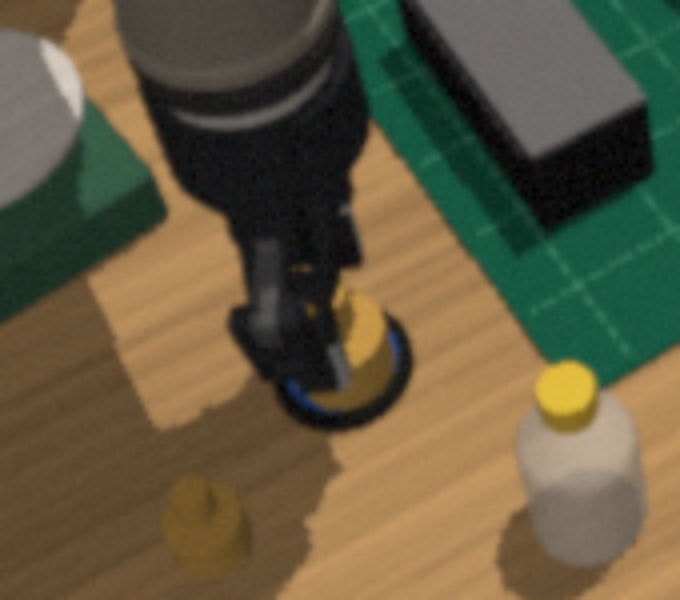

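```bash
python3 -m handwheel '[{"slide":[0,0,0.002],"angular":[0,0,0],"grip":0.3},{"slide":[0,0,0.002],"angular":[0,0,0],"grip":0.1},{"slide":[0,0,0.002],"angular":[0,0,0],"grip":0.0},{"slide":[0,0,0.002],"angular":[0,0,0],"grip":0.0},{"slide":[0,0,0.002],"angular":[0,0,0],"grip":0.0},{"slide":[0,0,0.002],"angular":[0,0,0],"grip":0.0},{"slide":[0,0,0.002],"angular":[0,0,0],"grip":0.0}]'; python3 -m handwheel '[{"slide":[0,0,-0.02],"angular":[0,0,0],"grip":0},{"slide":[0,0,-0.06],"angular":[0,0,0],"grip":0},{"slide":[0,0,-0.1],"angular":[0,0,0],"grip":0},{"slide":[0,0,-0.12],"angular":[0,0,0],"grip":0},{"slide":[0,0,-0.12],"angular":[0,0,0],"grip":0},{"slide":[0,0,-0.12],"angular":[0,0,0],"grip":0}]'; python3 -c "
from h import *
p=arm.read_camera('scene');cv2.imwrite('pics/s2.png',cv2.resize(p['image'][220:420,80:280],None,fx=3,fy=3))"
```

```text
time: 3.9
tcp_pos: [0.628, -0.2987, 0.0404]
ee_rot: [[0.5, 0.866, -0.0], [0.866, -0.5, -0.0], [-0.0, -0.0, -1.0]]
force: [-3.1, 0.7, 5.2]
opening: 0.0183
time: 4.5
tcp_pos: [0.6273, -0.2986, 0.1287]
ee_rot: [[0.5, 0.866, -0.001], [0.866, -0.5, 0.0], [-0.0, -0.001, -1.0]]
force: [-1.2, 0.7, -3.7]
opening: 0.0184
```

View pics/s2.png

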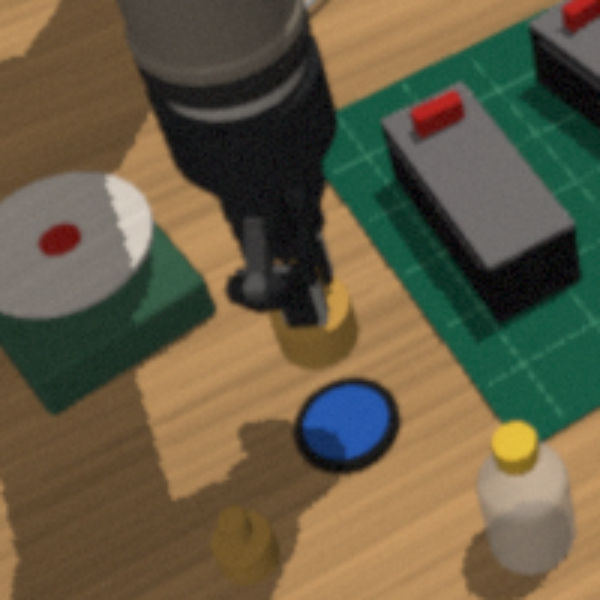

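```bash
python3 -c "
from h import *
go((.4617,-.3916,.13),np.radians(-30))"
```

```text
slide [-0.2177, -0.1284, -0.0024] angular [-0.001, 0.0002, 0.0] dist 0.19 deg 0.2 t 4.55
```

```bash
python3 -m handwheel '[{"slide":[-0.05,-0.03,-0.002],"angular":[0,0,0],"grip":0},{"slide":[-0.1,-0.06,-0.002],"angular":[0,0,0],"grip":0},{"slide":[-0.15,-0.09,-0.002],"angular":[0,0,0],"grip":0},{"slide":[-0.19,-0.115,-0.002],"angular":[0,0,0],"grip":0},{"slide":[-0.218,-0.128,-0.002],"angular":[0,0,0],"grip":0},{"slide":[-0.218,-0.128,-0.002],"angular":[0,0,0],"grip":0},{"slide":[-0.218,-0.128,-0.002],"angular":[0,0,0],"grip":0},{"slide":[-0.218,-0.128,-0.002],"angular":[0,0,0],"grip":0}]'; python3 -c "
from h import *
go((.4617,-.3916,.106),np.radians(-30))
p=arm.read_camera('scene');cv2.imwrite('pics/s3.png',cv2.resize(p['image'][200:400,20:220],None,fx=3,fy=3))"
```

```text
time: 5.35
tcp_pos: [0.4641, -0.3908, 0.1303]
ee_rot: [[0.498, 0.867, -0.0], [0.867, -0.498, 0.002], [0.001, -0.001, -1.0]]
force: [1.3, 1.1, -2.6]
opening: 0.0182
slide [-0.0025, -0.0022, 0.0324] angular [-0.0003, -0.0004, 0.0006] dist 0.024 deg 0.1 t 5.35
```

View pics/s3.png

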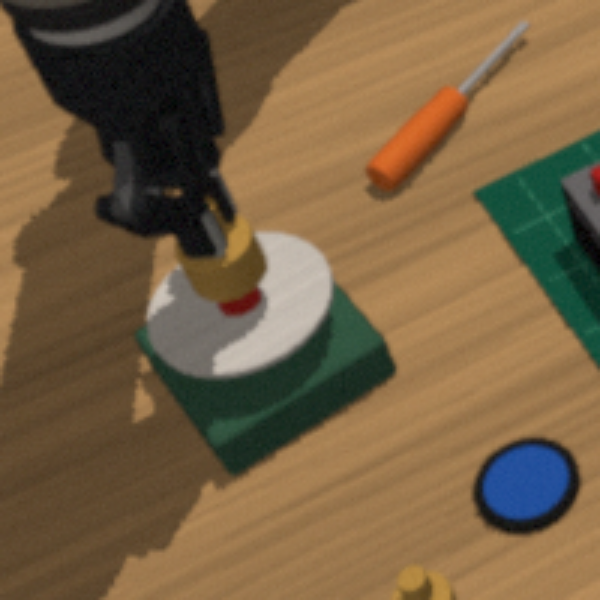

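```bash
python3 -m handwheel '[{"slide":[-0.0025,-0.002,0.012],"angular":[0,0,0],"grip":0},{"slide":[-0.0025,-0.002,0.022],"angular":[0,0,0],"grip":0},{"slide":[-0.0025,-0.002,0.028],"angular":[0,0,0],"grip":0},{"slide":[-0.0025,-0.002,0.032],"angular":[0,0,0],"grip":0},{"slide":[-0.0025,-0.002,0.036],"angular":[0,0,0],"grip":0},{"slide":[-0.0025,-0.002,0.039],"angular":[0,0,0],"grip":0},{"slide":[-0.0025,-0.002,0.041],"angular":[0,0,0],"grip":0},{"slide":[-0.0025,-0.002,0.042],"angular":[0,0,0],"grip":0},{"slide":[-0.0025,-0.002,0.042],"angular":[0,0,0],"grip":0},{"slide":[-0.0025,-0.002,0.042],"angular":[0,0,0],"grip":0}]'; python3 -c "
from h import *
go((.4617,-.3916,.0985),np.radians(-30))
print(arm.get_obs()['force'])
p=arm.read_camera('scene');cv2.imwrite('pics/s4.png',cv2.resize(p['image'][200:400,20:220],None,fx=3,fy=3))"
```

```text
time: 6.4
tcp_pos: [0.461, -0.3933, 0.1001]
ee_rot: [[0.5, 0.866, 0.0], [0.866, -0.5, -0.0], [-0.0, 0.0, -1.0]]
force: [-1.4, 0.7, -1.5]
opening: 0.0179
slide [0.0025, -0.0003, 0.0021] angular [0.0001, 0.0, -0.0] dist 0.002 deg 0.0 t 6.4
[-1.43733964  0.69237353 -1.52505153]
```

View pics/s4.png

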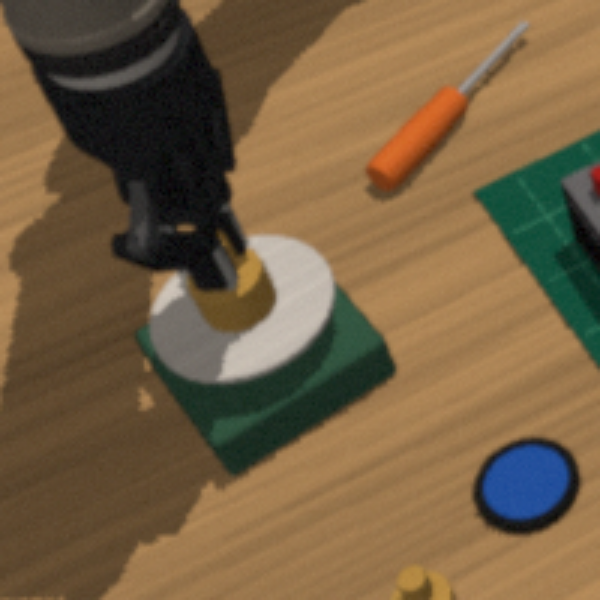

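```bash
python3 -m handwheel '[{"slide":[0.001,0,0.001],"angular":[0,0,0],"grip":0},{"slide":[0.001,0,0.002],"angular":[0,0,0],"grip":0},{"slide":[0.001,0,0.002],"angular":[0,0,0],"grip":0},{"slide":[0.001,0,0.002],"angular":[0,0,0],"grip":0.25},{"slide":[0.001,0,0.002],"angular":[0,0,0],"grip":0.35},{"slide":[0.001,0,0.002],"angular":[0,0,0],"grip":0.45},{"slide":[0.001,0,0.002],"angular":[0,0,0],"grip":0.55},{"slide":[0.001,0,0.002],"angular":[0,0,0],"grip":0.6},{"slide":[0.001,0,0.002],"angular":[0,0,0],"grip":0.6},{"slide":[0.001,0,0.002],"angular":[0,0,0],"grip":0.6}]'; python3 -c "
from h import *
p=arm.read_camera('scene');cv2.imwrite('pics/s5.png',cv2.resize(p['image'][200:400,20:220],None,fx=3,fy=3))"
```

```text
time: 7.45
tcp_pos: [0.4613, -0.3926, 0.0983]
ee_rot: [[0.5, 0.866, 0.0], [0.866, -0.5, -0.0], [-0.0, 0.0, -1.0]]
force: [0.1, 0.7, -0.6]
opening: 0.0511
```

View pics/s5.png

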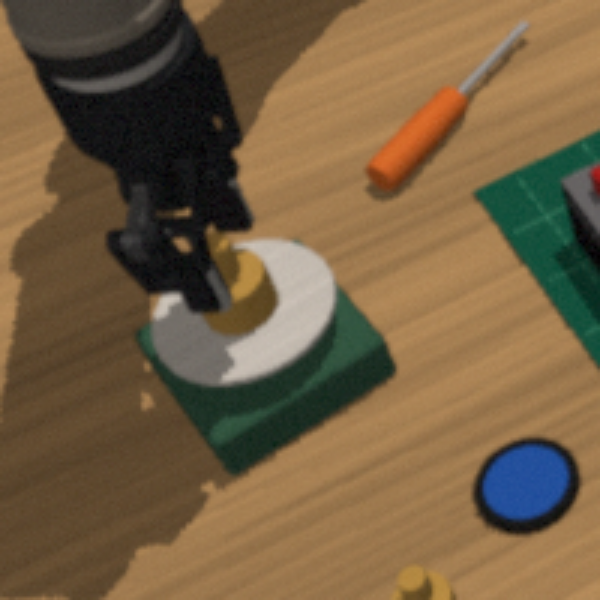

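```bash
python3 -m handwheel '[{"slide":[0,0,-0.02],"angular":[0,0,0],"grip":0.6},{"slide":[0,0,-0.06],"angular":[0,0,0],"grip":0.6},{"slide":[0,0,-0.1],"angular":[0,0,0],"grip":0.6},{"slide":[0,0,-0.13],"angular":[0,0,0],"grip":0.6},{"slide":[0,0,-0.13],"angular":[0,0,0],"grip":0.6},{"slide":[0,0,-0.13],"angular":[0,0,0],"grip":0.6},{"slide":[0,0,-0.13],"angular":[0,0,0],"grip":0.6}]'; python3 -c "
from h import *
go((0,0,0))
p=arm.read_camera('scene');cv2.imwrite('pics/s6.png',cv2.resize(p['image'][230:380,40:190],None,fx=4,fy=4,interpolation=cv2.INTER_CUBIC))"
```

```text
time: 8.2
tcp_pos: [0.4605, -0.3922, 0.1949]
ee_rot: [[0.5, 0.866, -0.002], [0.866, -0.5, 0.001], [0.0, -0.002, -1.0]]
force: [-0.9, -0.9, -0.1]
opening: 0.0512
slide [0.1457, -0.7927, 0.2613] angular [0.0, 0.0, 0.0] dist 0.635 deg 0.0 t 8.2
```

View pics/s6.png

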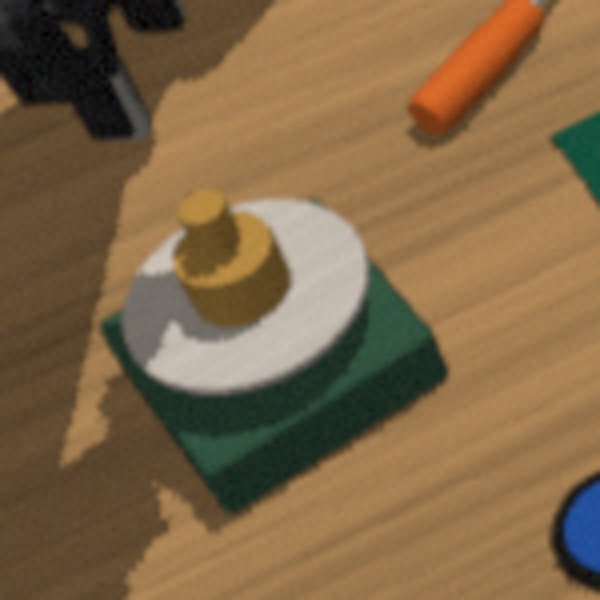

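```bash
python3 -c "
from h import *
p=arm.read_camera('scene')
print(onz(p,(91,281.3),.1205),onz(p,(101.6,303.9),.0625))
go((.4607,-.393,.0985))"
```

```text
[ 0.46172187 -0.39297811  0.1205    ] [ 0.46463135 -0.39403171  0.0625    ]
slide [-0.001, 0.0011, 0.1279] angular [0.0, 0.0, 0.0] dist 0.096 deg 0.0 t 8.3
```

```bash
python3 -m handwheel '[{"slide":[0,0.001,0.04],"angular":[0,0,0],"grip":0.6},{"slide":[0,0.001,0.08],"angular":[0,0,0],"grip":0.6},{"slide":[0,0.001,0.11],"angular":[0,0,0],"grip":0.6},{"slide":[0,0.001,0.127],"angular":[0,0,0],"grip":0.6},{"slide":[0,0.001,0.127],"angular":[0,0,0],"grip":0.6},{"slide":[0,0.001,0.127],"angular":[0,0,0],"grip":0.4},{"slide":[0,0.001,0.127],"angular":[0,0,0],"grip":0.25},{"slide":[0,0.001,0.127],"angular":[0,0,0],"grip":0.1},{"slide":[0,0.001,0.127],"angular":[0,0,0],"grip":0},{"slide":[0,0.001,0.127],"angular":[0,0,0],"grip":0}]'; python3 -m handwheel '[{"slide":[0,0,0],"angular":[0,0,0],"grip":0},{"slide":[0,0,0],"angular":[0,0,0],"grip":0},{"slide":[0,0,-0.01],"angular":[0,0,0],"grip":0},{"slide":[0,0,-0.03],"angular":[0,0,0],"grip":0},{"slide":[0,0,-0.05],"angular":[0,0,0],"grip":0},{"slide":[0,0,-0.05],"angular":[0,0,0],"grip":0},{"slide":[0,0,-0.05],"angular":[0,0,0],"grip":0}]'; python3 -c "
from h import *
go((.6265,-.2993,.13),np.radians(-30))
p=arm.read_camera('scene');cv2.imwrite('pics/s7.png',cv2.resize(p['image'][200:400,20:220],None,fx=3,fy=3))"
```

```text
time: 9.3
tcp_pos: [0.4624, -0.3934, 0.1013]
ee_rot: [[0.5, 0.866, 0.001], [0.866, -0.5, -0.001], [-0.0, 0.002, -1.0]]
force: [0.7, -0.1, 0.7]
opening: 0.0181
time: 10.0
tcp_pos: [0.4621, -0.3932, 0.1388]
ee_rot: [[0.5, 0.866, 0.001], [0.866, -0.5, -0.001], [-0.0, 0.001, -1.0]]
force: [0.4, -0.4, -3.8]
opening: 0.0179
slide [0.218, 0.1272, 0.0118] angular [0.0004, 0.0001, -0.0] dist 0.19 deg 0.1 t 10.0
```

View pics/s7.png

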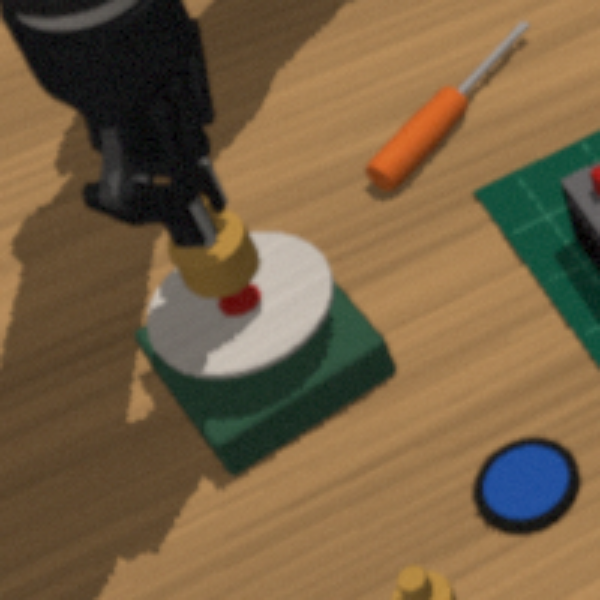

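```bash
python3 -m handwheel '[{"slide":[0.05,0.03,0],"angular":[0,0,0],"grip":0},{"slide":[0.1,0.06,0],"angular":[0,0,0],"grip":0},{"slide":[0.15,0.09,0],"angular":[0,0,0],"grip":0},{"slide":[0.19,0.112,0],"angular":[0,0,0],"grip":0},{"slide":[0.217,0.127,0.01],"angular":[0,0,0],"grip":0},{"slide":[0.217,0.127,0.03],"angular":[0,0,0],"grip":0},{"slide":[0.217,0.127,0.05],"angular":[0,0,0],"grip":0},{"slide":[0.217,0.127,0.07],"angular":[0,0,0],"grip":0},{"slide":[0.217,0.127,0.09],"angular":[0,0,0],"grip":0},{"slide":[0.217,0.127,0.1],"angular":[0,0,0],"grip":0}]';python3 -m handwheel '[{"slide":[0,0,0],"angular":[0,0,0],"grip":0},{"slide":[0,0,0],"angular":[0,0,0],"grip":0}]'; python3 -c "
from h import *
go((.6258,-.2997,.045),np.radians(-30))
p=arm.read_camera('scene');cv2.imwrite('pics/s8.png',cv2.resize(p['image'][270:420,110:260],None,fx=4,fy=4))"
```

```text
time: 11.05
tcp_pos: [0.6236, -0.3003, 0.0605]
ee_rot: [[0.501, 0.865, -0.004], [0.865, -0.501, 0.001], [-0.001, -0.004, -1.0]]
force: [-0.2, -0.3, -2.9]
opening: 0.0178
time: 11.25
tcp_pos: [0.6259, -0.3001, 0.0633]
ee_rot: [[0.5, 0.866, 0.001], [0.866, -0.5, -0.0], [0.0, 0.001, -1.0]]
force: [0.4, -0.2, -2.6]
opening: 0.0175
slide [0.0004, -0.0005, 0.0245] angular [0.0002, -0.0, -0.0002] dist 0.018 deg 0.1 t 11.25
```

View pics/s8.png

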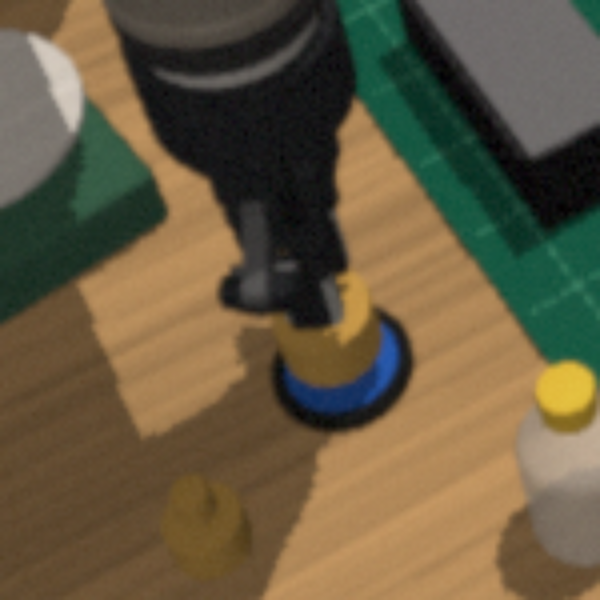

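Well centred above the pad; lower until the force changes.

```bash
python3 -m handwheel '[{"slide":[0,0,0.01],"angular":[0,0,0],"grip":0},{"slide":[0,0,0.018],"angular":[0,0,0],"grip":0},{"slide":[0,0,0.023],"angular":[0,0,0],"grip":0},{"slide":[0,0,0.025],"angular":[0,0,0],"grip":0},{"slide":[0,0,0.025],"angular":[0,0,0],"grip":0},{"slide":[0,0,0.025],"angular":[0,0,0],"grip":0}]'
```

```text
time: 11.9
tcp_pos: [0.6257, -0.2995, 0.0466]
ee_rot: [[0.5, 0.866, -0.001], [0.866, -0.5, -0.0], [-0.0, -0.001, -1.0]]
force: [-4.9, 1.1, 9.4]
opening: 0.0174
```

```bash
python3 -m handwheel '[{"slide":[0,0,-0.002],"angular":[0,0,0],"grip":0},{"slide":[0,0,-0.002],"angular":[0,0,0],"grip":0.2},{"slide":[0,0,-0.002],"angular":[0,0,0],"grip":0.4},{"slide":[0,0,-0.002],"angular":[0,0,0],"grip":0.6},{"slide":[0,0,-0.002],"angular":[0,0,0],"grip":0.6},{"slide":[0,0,-0.03],"angular":[0,0,0],"grip":0.6},{"slide":[0,0,-0.07],"angular":[0,0,0],"grip":0.6},{"slide":[0,0,-0.12],"angular":[0,0,0],"grip":0.6},{"slide":[0,0,-0.16],"angular":[0,0,0],"grip":0.8},{"slide":[0,0,-0.16],"angular":[0,0,0],"grip":1}]'; python3 -c "
from h import *
go((.5405,-.1664,.14),np.radians(90))
p=arm.read_camera('scene');cv2.imwrite('pics/s9.png',cv2.resize(p['image'][230:430,60:260],None,fx=3,fy=3))"
```

```text
time: 12.9
tcp_pos: [0.6292, -0.3011, 0.1701]
ee_rot: [[0.5, 0.866, 0.01], [0.866, -0.5, -0.004], [0.001, 0.011, -1.0]]
force: [0.8, -1.0, -0.5]
opening: 0.078
slide [0.0963, -0.1927, 0.0382] angular [0.0029, -0.0021, 0.3332] dist 0.164 deg 60.0 t 12.9
```

View pics/s9.png

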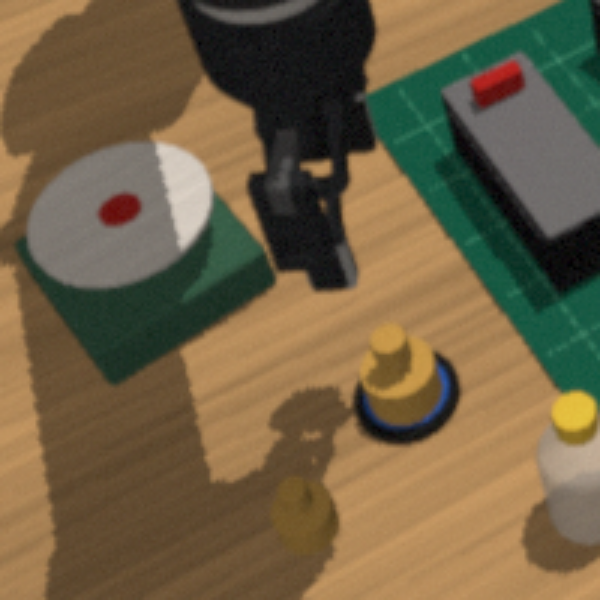

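```bash
python3 -m handwheel '[{"slide":[0.096,-0.193,0.036],"angular":[0,0,0.333],"grip":1},{"slide":[0.096,-0.193,0.036],"angular":[0,0,0.333],"grip":1},{"slide":[0.096,-0.193,0.036],"angular":[0,0,0.333],"grip":1},{"slide":[0.096,-0.193,0.036],"angular":[0,0,0.333],"grip":1},{"slide":[0.096,-0.193,0.036],"angular":[0,0,0.333],"grip":1},{"slide":[0.096,-0.193,0.036],"angular":[0,0,0.333],"grip":1},{"slide":[0.096,-0.193,0.036],"angular":[0,0,0.333],"grip":1},{"slide":[0.096,-0.193,0.036],"angular":[0,0,0.333],"grip":1},{"slide":[0.096,-0.193,0.036],"angular":[0,0,0.333],"grip":1},{"slide":[0.096,-0.193,0.036],"angular":[0,0,0.333],"grip":1}]'; python3 -c "
from h import *
print(arm.get_obs()['qpos'])
go((.5405,-.1664,.018),np.radians(90))
p=arm.read_camera('scene');cv2.imwrite('pics/s10.png',cv2.resize(p['image'][130:380,130:380],None,fx=2.4,fy=2.4))"
```

```text
time: 13.95
tcp_pos: [0.5361, -0.1649, 0.1367]
ee_rot: [[1.0, 0.003, -0.001], [0.003, -1.0, 0.0], [-0.001, -0.0, -1.0]]
force: [0.6, 0.7, 0.3]
opening: 0.0854
[ 0.24837158  0.33257243 -0.03205729  1.8550625   0.01284331  0.95508734
 -1.35718465]
slide [0.006, 0.002, 0.1582] angular [-0.0001, 0.0003, 0.0009] dist 0.119 deg 0.2 t 13.95
```

View pics/s10.png

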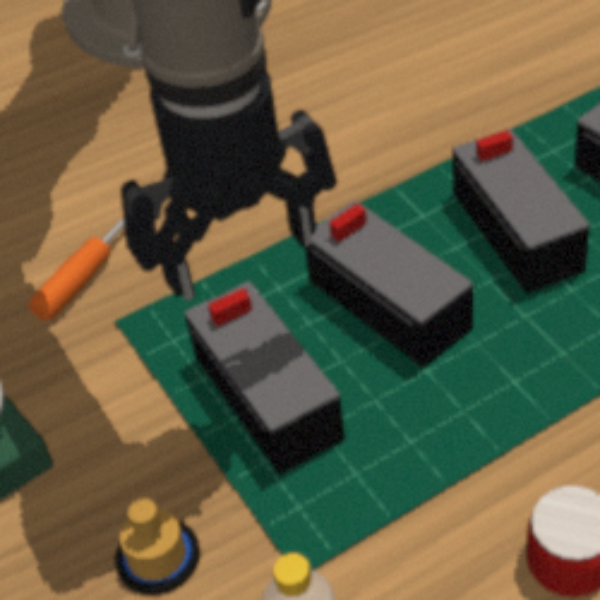

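```bash
python3 -m handwheel '[{"slide":[0.004,0,0.05],"angular":[0,0,0],"grip":1},{"slide":[0.004,0,0.09],"angular":[0,0,0],"grip":1},{"slide":[0.004,0,0.13],"angular":[0,0,0],"grip":1},{"slide":[0.004,0,0.155],"angular":[0,0,0],"grip":1},{"slide":[0.004,0,0.155],"angular":[0,0,0],"grip":1},{"slide":[0.004,0,0.155],"angular":[0,0,0],"grip":1}]'; python3 -m handwheel '[{"slide":[0,0,0],"angular":[0,0,0],"grip":0.8},{"slide":[0,0,0],"angular":[0,0,0],"grip":0.7},{"slide":[0,0,0],"angular":[0,0,0],"grip":0.5},{"slide":[0,0,0],"angular":[0,0,0],"grip":0.3},{"slide":[0,0,0],"angular":[0,0,0],"grip":0.3}]'; python3 -c "
from h import *
o=arm.get_obs();print(o['force'],o['torque'],o['joint_torque'])"
```

```text
time: 14.6
tcp_pos: [0.5396, -0.1651, 0.0212]
ee_rot: [[1.0, 0.001, 0.0], [0.001, -1.0, 0.0], [0.0, -0.0, -1.0]]
force: [-0.6, 0.9, 0.7]
opening: 0.0853
time: 15.1
tcp_pos: [0.5408, -0.1656, 0.0227]
ee_rot: [[1.0, 0.001, 0.003], [0.001, -1.0, -0.001], [0.003, 0.001, -1.0]]
force: [-1.1, 0.0, 6.4]
opening: 0.0576
[-1.050412    0.02590666  6.40946602] [-0.0870915   0.14242002  0.06444287] [-2.48202570e-01 -4.14568877e+01  3.84978633e-01 -1.63244301e+01
 -1.08056094e-01 -1.84811354e-01 -3.84243589e-02]
```

```bash
python3 -m handwheel '[{"slide":[0,0,-0.01],"angular":[0,0,0],"grip":0.3},{"slide":[0,0,-0.025],"angular":[0,0,0],"grip":0.3},{"slide":[0,0,-0.04],"angular":[0,0,0],"grip":0.3},{"slide":[0,0,-0.05],"angular":[0,0,0],"grip":0.3},{"slide":[0,0,-0.05],"angular":[0,0,0],"grip":0.3},{"slide":[0,0,-0.05],"angular":[0,0,0],"grip":0.3},{"slide":[0,0,-0.05],"angular":[0,0,0],"grip":0.3},{"slide":[0,0,-0.05],"angular":[0,0,0],"grip":0.3},{"slide":[0,0,-0.05],"angular":[0,0,0],"grip":0.3}]'; python3 -c "
from h import *
for i in range(4):
  p=arm.read_camera('scene')
  o=arm.get_obs();print(np.round(o['force'],2),np.round(o['torque'],3),np.round(o['joint_torque'],2))
cv2.imwrite('pics/s11.png',cv2.resize(p['image'][130:380,130:380],None,fx=2.4,fy=2.4))"
```

```text
time: 16.0
tcp_pos: [0.5391, -0.1649, 0.0581]
ee_rot: [[1.0, 0.001, -0.001], [0.001, -1.0, 0.0], [-0.001, -0.0, -1.0]]
force: [0.6, 0.3, -1.8]
opening: 0.0572
[ 0.24  0.82 -1.88] [-0.004 -0.024  0.007] [ 0.000e+00 -4.473e+01  6.300e-01 -2.003e+01  1.000e-02  1.000e-02
  0.000e+00]
[-0.23 -0.4  -2.23] [-0.04   0.059 -0.003] [ 0.000e+00 -4.471e+01  6.300e-01 -2.003e+01  1.000e-02  1.000e-02
  0.000e+00]
[-0.47  1.23 -1.35] [0.01  0.005 0.033] [-0.000e+00 -4.469e+01  6.300e-01 -2.003e+01  1.000e-02  1.000e-02
  0.000e+00]
[ 0.64  0.94 -1.89] [-0.023  0.015 -0.026] [-0.000e+00 -4.468e+01  6.300e-01 -2.004e+01  1.000e-02  1.000e-02
  0.000e+00]
```

View pics/s11.png

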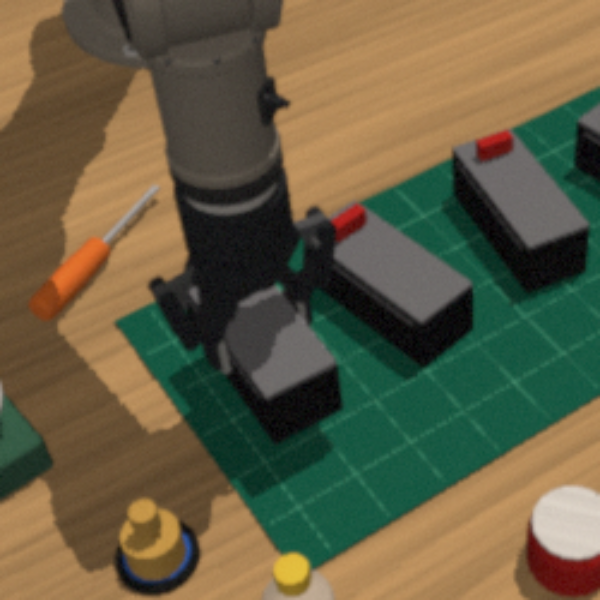

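```bash
python3 -m handwheel '[{"slide":[0,0,0.02],"angular":[0,0,0],"grip":0.3},{"slide":[0,0,0.035],"angular":[0,0,0],"grip":0.3},{"slide":[0,0,0.045],"angular":[0,0,0],"grip":0.3},{"slide":[0,0,0.049],"angular":[0,0,0],"grip":0.3},{"slide":[0,0,0.049],"angular":[0,0,0],"grip":0.3},{"slide":[0,0,0.049],"angular":[0,0,0],"grip":0.7},{"slide":[0,0,0.049],"angular":[0,0,0],"grip":0.85},{"slide":[0,0,0.049],"angular":[0,0,0],"grip":1},{"slide":[0,0,0.049],"angular":[0,0,0],"grip":1}]'; python3 -m handwheel '[{"slide":[0,0,-0.03],"angular":[0,0,0],"grip":1},{"slide":[0,0,-0.09],"angular":[0,0,0],"grip":1},{"slide":[0,0,-0.15],"angular":[0,0,0],"grip":1},{"slide":[0,0,-0.15],"angular":[0,0,0],"grip":1},{"slide":[0,0,-0.15],"angular":[0,0,0],"grip":1}]';python3 -c "
from h import *
go((.5106,-.0349,.14),np.radians(90+11.8))
p=arm.read_camera('scene');cv2.imwrite('pics/s12.png',cv2.resize(p['image'][130:380,130:480],None,fx=2.2,fy=2.2))"
```

```text
time: 17.1
tcp_pos: [0.5395, -0.165, 0.0217]
ee_rot: [[1.0, 0.001, 0.0], [0.001, -1.0, -0.0], [0.0, 0.0, -1.0]]
force: [0.3, -0.8, -0.3]
opening: 0.0853
time: 17.6
tcp_pos: [0.5402, -0.1652, 0.1354]
ee_rot: [[1.0, 0.001, 0.003], [0.001, -1.0, -0.001], [0.003, 0.001, -1.0]]
force: [-0.5, 0.4, -0.8]
opening: 0.0853
slide [-0.0393, -0.1737, -0.0064] angular [0.0003, -0.0008, -0.0653] dist 0.134 deg 11.7 t 17.6
```

View pics/s12.png

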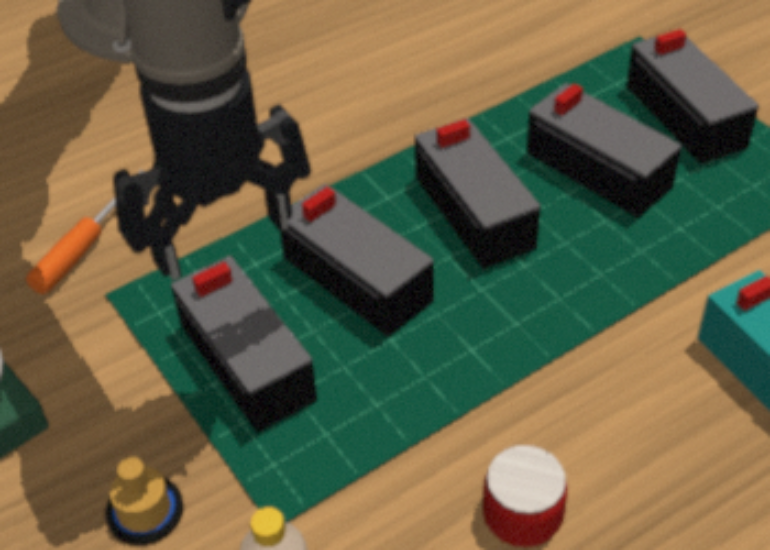

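```bash
python3 -m handwheel '[{"slide":[-0.039,-0.174,-0.006],"angular":[0,0,-0.065],"grip":1},{"slide":[-0.039,-0.174,-0.006],"angular":[0,0,-0.065],"grip":1},{"slide":[-0.039,-0.174,-0.006],"angular":[0,0,-0.065],"grip":1},{"slide":[-0.039,-0.174,-0.006],"angular":[0,0,-0.065],"grip":1},{"slide":[-0.039,-0.174,-0.006],"angular":[0,0,-0.065],"grip":1},{"slide":[-0.039,-0.174,-0.006],"angular":[0,0,-0.065],"grip":1},{"slide":[-0.039,-0.174,-0.006],"angular":[0,0,-0.065],"grip":1}]'; python3 -c "
from h import *
go((.5106,-.0349,.021),np.radians(90+11.8))
p=arm.read_camera('scene');cv2.imwrite('pics/s13.png',cv2.resize(p['image'][130:380,130:480],None,fx=2.2,fy=2.2))"
```

```text
time: 18.35
tcp_pos: [0.5098, -0.0362, 0.138]
ee_rot: [[0.98, 0.201, -0.001], [0.201, -0.98, -0.001], [-0.001, 0.0, -1.0]]
force: [-0.4, -0.2, -0.1]
opening: 0.085
slide [0.0015, -0.0015, 0.1561] angular [0.0001, 0.0004, -0.0011] dist 0.117 deg 0.2 t 18.35
```

View pics/s13.png

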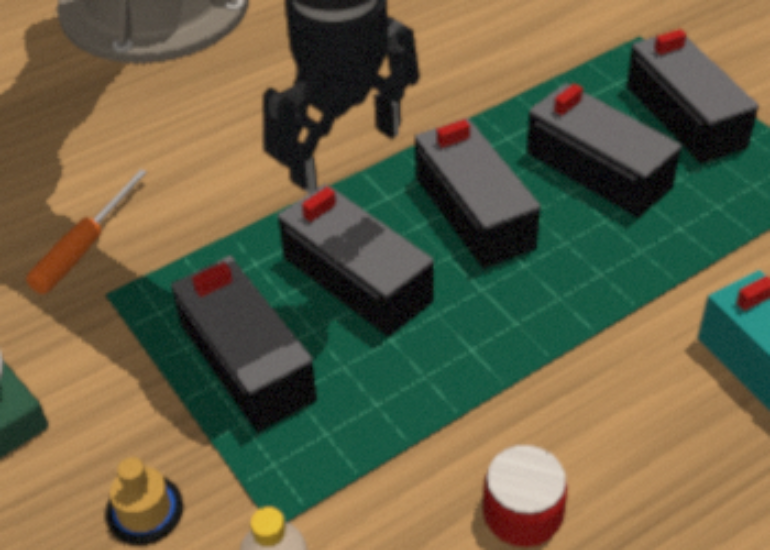

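```bash
python3 -m handwheel '[{"slide":[0.001,-0.001,0.05],"angular":[0,0,0],"grip":1},{"slide":[0.001,-0.001,0.09],"angular":[0,0,0],"grip":1},{"slide":[0.001,-0.001,0.13],"angular":[0,0,0],"grip":1},{"slide":[0.001,-0.001,0.155],"angular":[0,0,0],"grip":1},{"slide":[0.001,-0.001,0.155],"angular":[0,0,0],"grip":1},{"slide":[0.001,-0.001,0.155],"angular":[0,0,0],"grip":0.8},{"slide":[0.001,-0.001,0.155],"angular":[0,0,0],"grip":0.6},{"slide":[0.001,-0.001,0.155],"angular":[0,0,0],"grip":0.3},{"slide":[0.001,-0.001,0.155],"angular":[0,0,0],"grip":0.3},{"slide":[0.001,-0.001,0.155],"angular":[0,0,0],"grip":0.3}]'; python3 -m handwheel '[{"slide":[0,0,-0.01],"angular":[0,0,0],"grip":0.3},{"slide":[0,0,-0.025],"angular":[0,0,0],"grip":0.3},{"slide":[0,0,-0.04],"angular":[0,0,0],"grip":0.3},{"slide":[0,0,-0.05],"angular":[0,0,0],"grip":0.3},{"slide":[0,0,-0.05],"angular":[0,0,0],"grip":0.3},{"slide":[0,0,-0.05],"angular":[0,0,0],"grip":0.3},{"slide":[0,0,-0.05],"angular":[0,0,0],"grip":0.3},{"slide":[0,0,-0.05],"angular":[0,0,0],"grip":0.3},{"slide":[0,0,-0.05],"angular":[0,0,0],"grip":0.3}]'; python3 -c "
from h import *
for i in range(4):
  p=arm.read_camera('scene')
  o=arm.get_obs();print(np.round(o['force'],2),np.round(o['torque'],3),np.round(o['joint_torque'],2))
cv2.imwrite('pics/s14.png',cv2.resize(p['image'][130:380,130:480],None,fx=2.2,fy=2.2))"
```

```text
time: 19.4
tcp_pos: [0.5122, -0.0341, 0.024]
ee_rot: [[0.979, 0.203, 0.003], [0.203, -0.979, -0.001], [0.003, 0.001, -1.0]]
force: [-0.1, -1.1, 6.2]
opening: 0.0573
time: 20.3
tcp_pos: [0.5103, -0.0336, 0.0596]
ee_rot: [[0.979, 0.204, -0.001], [0.204, -0.979, -0.0], [-0.001, -0.0, -1.0]]
force: [-0.0, -0.3, -5.0]
opening: 0.0572
[ 0.39  0.53 -5.24] [ 0.035 -0.034 -0.001] [ 0.000e+00 -4.155e+01 -3.400e-01 -2.030e+01  1.000e-02  6.000e-02
 -0.000e+00]
[ 0.18  0.08 -5.49] [ 0.047 -0.092  0.004] [ 0.000e+00 -4.152e+01 -3.400e-01 -2.030e+01  1.000e-02  6.000e-02
 -0.000e+00]
[-0.33 -0.22 -4.6 ] [ 0.058 -0.092 -0.021] [ 0.000e+00 -4.151e+01 -3.400e-01 -2.030e+01  1.000e-02  6.000e-02
 -0.000e+00]
[ 0.49 -0.04 -5.48] [ 0.008 -0.037 -0.053] [-0.000e+00 -4.151e+01 -3.400e-01 -2.031e+01  1.000e-02  6.000e-02
 -0.000e+00]
```

View pics/s14.png

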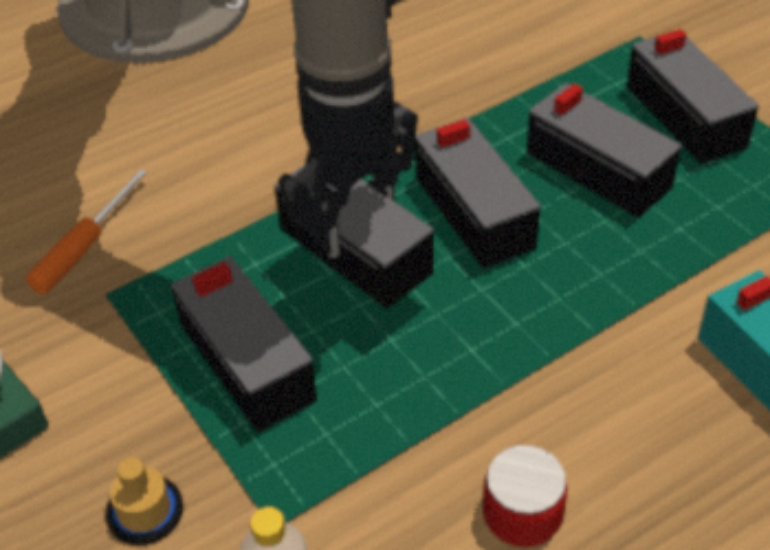

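Case E (px 400,248) weighs about 190 g and case D (px 343,261) about 530 g, so D holds the steel roller. Setting it back down.

```bash
python3 -m handwheel '[{"slide":[0,0,0.02],"angular":[0,0,0],"grip":0.3},{"slide":[0,0,0.035],"angular":[0,0,0],"grip":0.3},{"slide":[0,0,0.045],"angular":[0,0,0],"grip":0.3},{"slide":[0,0,0.049],"angular":[0,0,0],"grip":0.3},{"slide":[0,0,0.049],"angular":[0,0,0],"grip":0.3},{"slide":[0,0,0.049],"angular":[0,0,0],"grip":0.7},{"slide":[0,0,0.049],"angular":[0,0,0],"grip":0.85},{"slide":[0,0,0.049],"angular":[0,0,0],"grip":1},{"slide":[0,0,0.049],"angular":[0,0,0],"grip":1}]'; python3 -m handwheel '[{"slide":[0,0,-0.03],"angular":[0,0,0],"grip":1},{"slide":[0,0,-0.09],"angular":[0,0,0],"grip":1},{"slide":[-0.05,0,-0.15],"angular":[0,0,0.05],"grip":1},{"slide":[-0.1,0,-0.18],"angular":[0,0,0.1],"grip":1},{"slide":[-0.15,0,-0.2],"angular":[0,0,0.15],"grip":1},{"slide":[-0.18,0,-0.2],"angular":[0,0,0.2],"grip":0.6},{"slide":[-0.2,0,-0.2],"angular":[0,0,0.25],"grip":0.6},{"slide":[-0.2,0,-0.2],"angular":[0,0,0.3],"grip":0.6}]';python3 -c "
from h import *
p=arm.read_camera('top');cv2.imwrite('pics/t15.png',p['image'])
q=arm.read_camera('scene');cv2.imwrite('pics/s15.png',q['image'])
print(arm.get_obs()['qpos'])"
```

```text
time: 21.4
tcp_pos: [0.5111, -0.0336, 0.0235]
ee_rot: [[0.979, 0.204, 0.001], [0.204, -0.979, -0.0], [0.001, 0.0, -1.0]]
force: [0.0, 0.3, -1.1]
opening: 0.0856
time: 22.2
tcp_pos: [0.3616, -0.0647, 0.1733]
ee_rot: [[0.763, -0.646, -0.0], [-0.646, -0.763, -0.0], [-0.0, 0.001, -1.0]]
force: [-0.5, 0.3, 0.5]
opening: 0.0513
[ 0.11990636 -0.05339678 -0.05886458  2.21900027 -0.00357143  0.9748164
 -2.20253959]
```

View pics/t15.png

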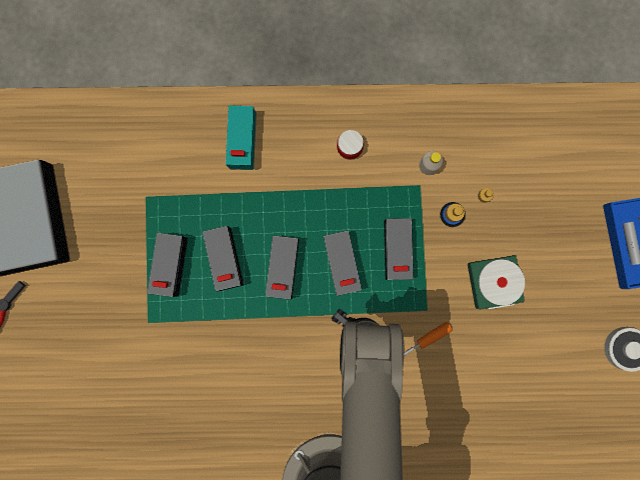

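View pics/s15.png

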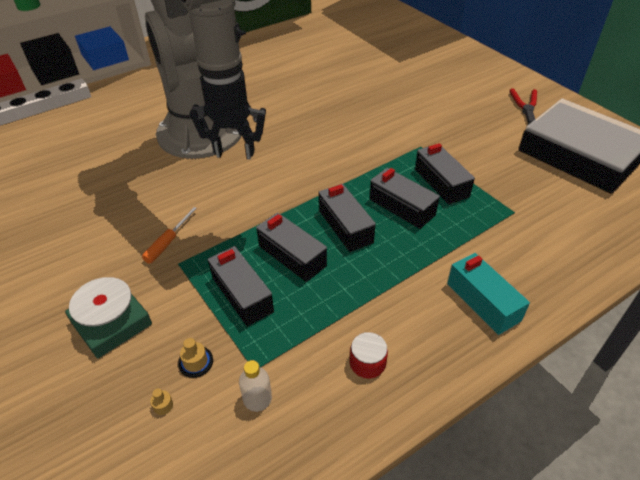

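```bash
cat > m.py <<'E'
from h import *
def lids(T,zl=.060,zh=.078):
    red,grey=cases(T)
    out=[]
    n,l,st,ce=cv2.connectedComponentsWithStats(grey.astype(np.uint8))
    nr,lr,sr,cr=cv2.connectedComponentsWithStats(red.astype(np.uint8))
    H=[onz(T,cr[i],zh) for i in range(1,nr) if 40<sr[i,4]<110]
    for i in range(1,n):
        if 1200<st[i,4]<1700:
            c=np.argwhere(l==i)[:,::-1].astype(np.float32);r=cv2.minAreaRect(c)
            L=onz(T,r[0],zl);h=min(H,key=lambda a:np.linalg.norm(a[:2]-L[:2]));d=(L-h)[:2]
            print("px",np.round(r[0],1),"L",np.round(L[:2],4),"H",np.round(h[:2],4),"d",round(float(np.linalg.norm(d)),4),"yaw",round(float(np.degrees(np.arctan2(d[1],d[0]))),1),"area",st[i,4],np.round(r[1:][0],1))
E
python3 -c "
from m import *
lids(arm.read_camera('top'))
go((.467,-.044,.12),np.radians(11.8))"
```

```text
px [399.  248.7] L [ 0.5388 -0.1641] H [ 0.4945 -0.1643] d 0.0443 yaw 0.2 area 1502 [60.8 26. ]
px [220.9 258.1] L [0.5224 0.2421] H [0.4788 0.2322] d 0.0447 yaw 12.8 area 1462 [60.9 25.7]
px [342.2 262.7] L [ 0.5086 -0.0338] H [ 0.4649 -0.0427] d 0.0446 yaw 11.5 area 1489 [61.1 25.8]
px [164.2 264.3] L [0.51   0.3707] H [0.4657 0.3768] d 0.0447 yaw -7.8 area 1460 [25.7 61.9]
px [281.4 267. ] L [0.5006 0.1046] H [0.4563 0.1099] d 0.0446 yaw -6.9 area 1471 [25.8 61.4]
slide [0.0885, -0.1084, 0.0715] angular [-0.0002, -0.0002, 0.2142] dist 0.118 deg 38.6 t 22.35
```

```bash
python3 -m handwheel '[{"slide":[0.0855,-0.108,0.0715],"angular":[0,0,-0.45],"grip":0.4},{"slide":[0.0855,-0.108,0.0715],"angular":[0,0,-0.45],"grip":0.4},{"slide":[0.0855,-0.108,0.0715],"angular":[0,0,-0.45],"grip":0.4},{"slide":[0.0855,-0.108,0.0715],"angular":[0,0,-0.45],"grip":0.4},{"slide":[0.0855,-0.108,0.0715],"angular":[0,0,-0.45],"grip":0.4},{"slide":[0.0855,-0.108,0.0715],"angular":[0,0,-0.45],"grip":0.4},{"slide":[0.0855,-0.108,0.0715],"angular":[0,0,-0.45],"grip":0.4},{"slide":[0.0855,-0.108,0.0715],"angular":[0,0,-0.45],"grip":0.4},{"slide":[0.0855,-0.108,0.0715],"angular":[0,0,-0.45],"grip":0.4},{"slide":[0.0855,-0.108,0.0715],"angular":[0,0,-0.45],"grip":0.4}]'
python3 -m handwheel '[{"slide":[0,0,0],"angular":[0,0,-0.33],"grip":0.4},{"slide":[0,0,0],"angular":[0,0,-0.33],"grip":0.4},{"slide":[0,0,0],"angular":[0,0,-0.33],"grip":0.4},{"slide":[0,0,0],"angular":[0,0,-0.33],"grip":0.4},{"slide":[0,0,0],"angular":[0,0,-0.33],"grip":0.4},{"slide":[0,0,0],"angular":[0,0,-0.33],"grip":0.4},{"slide":[0,0,0],"angular":[0,0,-0.33],"grip":0.4},{"slide":[0,0,0],"angular":[0,0,-0.33],"grip":0.4}]'; python3 -c "
from h import *
print(arm.get_obs()['qpos'])
go((.465,-.0427,.066),np.radians(11.8))
p=arm.read_camera('scene');cv2.imwrite('pics/s16.png',cv2.resize(p['image'][130:330,180:430],None,fx=3,fy=3))"
```

```text
time: 23.35
tcp_pos: [0.4654, -0.0428, 0.1194]
ee_rot: [[0.747, 0.664, -0.0], [0.664, -0.747, 0.0], [0.0, -0.0, -1.0]]
force: [0.3, 0.3, 0.6]
opening: 0.0341
time: 24.15
tcp_pos: [0.4653, -0.0428, 0.1194]
ee_rot: [[-0.186, 0.983, -0.0], [0.983, 0.186, 0.0], [0.001, -0.0, -1.0]]
force: [0.5, 0.3, 0.8]
opening: 0.0342
[ 0.33585124  0.21544049 -0.37571858  2.07350649  0.10216736  0.86999266
  0.08932302]
slide [0.0002, -0.0003, 0.0712] angular [-0.0, -0.0002, -0.0059] dist 0.053 deg 1.1 t 24.15
```

View pics/s16.png

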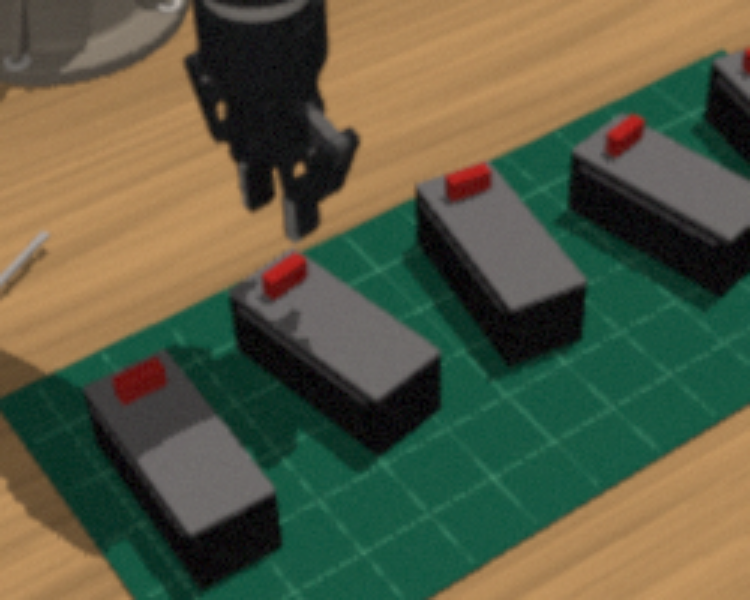

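Descend over the handle and close on it.

```bash
python3 -m handwheel '[{"slide":[0,0,0.03],"angular":[0,0,-0.006],"grip":0.4},{"slide":[0,0,0.055],"angular":[0,0,-0.006],"grip":0.4},{"slide":[0,0,0.07],"angular":[0,0,-0.006],"grip":0.4},{"slide":[0,0,0.07],"angular":[0,0,-0.006],"grip":0.4},{"slide":[0,0,0.07],"angular":[0,0,-0.006],"grip":0.25},{"slide":[0,0,0.07],"angular":[0,0,-0.006],"grip":0.1},{"slide":[0,0,0.07],"angular":[0,0,-0.006],"grip":0},{"slide":[0,0,0.07],"angular":[0,0,-0.006],"grip":0},{"slide":[0,0,0.07],"angular":[0,0,-0.006],"grip":0}]';  python3 -c "
from h import *
o=arm.get_obs();t=o['tcp_pos'];c=np.array([np.cos(np.radians(11.8)),np.sin(np.radians(11.8)),0])
go(t+.117*c)
p=arm.read_camera('scene');cv2.imwrite('pics/s17.png',cv2.resize(p['image'][130:330,180:430],None,fx=3,fy=3))"
```

```text
time: 25.1
tcp_pos: [0.4657, -0.043, 0.068]
ee_rot: [[-0.202, 0.979, 0.002], [0.979, 0.202, -0.0], [-0.001, 0.002, -1.0]]
force: [-0.1, -0.6, 5.5]
opening: 0.0101
slide [0.0004, 0.156, 0.0003] angular [0.0, 0.0, 0.0] dist 0.117 deg 0.0 t 25.1
```

View pics/s17.png

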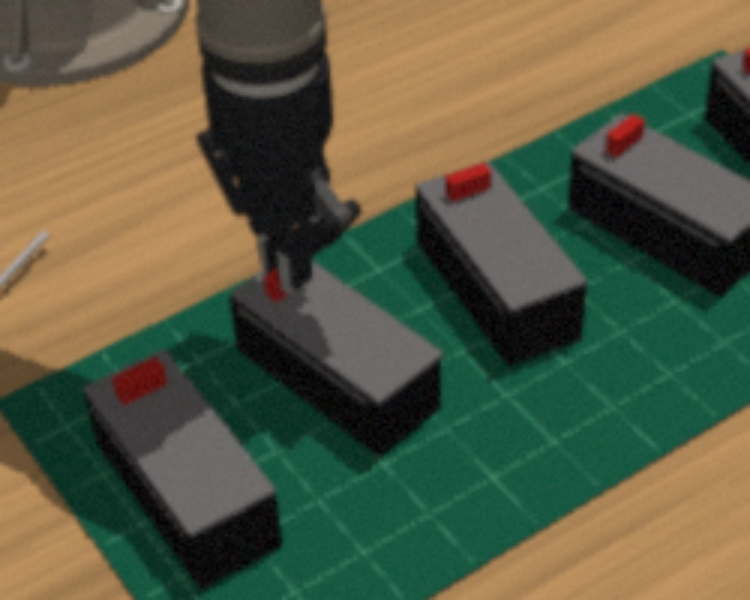

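```bash
python3 -m handwheel '[{"slide":[0,0.015,0],"angular":[0,0,0],"grip":0},{"slide":[0,0.035,0],"angular":[0,0,0],"grip":0},{"slide":[0,0.055,0],"angular":[0,0,0],"grip":0},{"slide":[0,0.075,0],"angular":[0,0,0],"grip":0},{"slide":[0,0.095,0],"angular":[0,0,0],"grip":0},{"slide":[0,0.115,0],"angular":[0,0,0],"grip":0},{"slide":[0,0.135,0],"angular":[0,0,0],"grip":0},{"slide":[0,0.15,0],"angular":[0,0,0],"grip":0},{"slide":[0,0.15,0],"angular":[0,0,0],"grip":0},{"slide":[0,0.15,0],"angular":[0,0,0],"grip":0}]';  python3 -c "
from h import *
p=arm.read_camera('scene');cv2.imwrite('pics/s18.png',cv2.resize(p['image'][130:330,180:430],None,fx=3,fy=3))"
```

```text
time: 26.15
tcp_pos: [0.5764, -0.0198, 0.068]
ee_rot: [[-0.202, 0.979, 0.002], [0.979, 0.202, 0.0], [-0.0, 0.002, -1.0]]
force: [-0.3, 1.0, 5.3]
opening: 0.0099
```

View pics/s18.png

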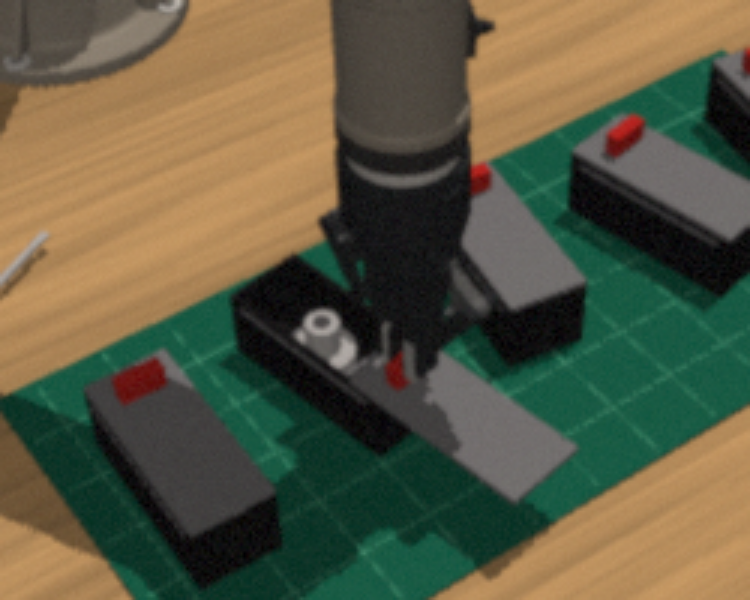

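```bash
python3 -m handwheel '[{"slide":[0,0,0],"angular":[0,0,0],"grip":0.15},{"slide":[0,0,0],"angular":[0,0,0],"grip":0.3},{"slide":[0,0,0],"angular":[0,0,0],"grip":0.4},{"slide":[0,0,-0.03],"angular":[0,0,0],"grip":0.45},{"slide":[0,0,-0.08],"angular":[0,0,0],"grip":0.5},{"slide":[0,-0.05,-0.11],"angular":[0,0,0],"grip":0.5},{"slide":[0,-0.1,-0.11],"angular":[0,0,0],"grip":0.5},{"slide":[0,-0.16,-0.11],"angular":[0,0,0],"grip":0.5},{"slide":[0,-0.22,-0.11],"angular":[0,0,0],"grip":0.5},{"slide":[0,-0.25,-0.11],"angular":[0,0,0],"grip":0.5}]';  python3 -c "
from h import *
p=arm.read_camera('top');cv2.imwrite('pics/t19.png',cv2.resize(p['image'][190:310,300:420],None,fx=5,fy=5,interpolation=cv2.INTER_CUBIC))
p=arm.read_camera('scene');cv2.imwrite('pics/s19.png',cv2.resize(p['image'][190:290,240:360],None,fx=5,fy=5,interpolation=cv2.INTER_CUBIC))"
```

```text
time: 27.2
tcp_pos: [0.3868, -0.0592, 0.1487]
ee_rot: [[-0.2, 0.98, -0.004], [0.98, 0.2, -0.001], [-0.0, -0.004, -1.0]]
force: [0.7, -0.2, 0.4]
opening: 0.0425
```

View pics/t19.png

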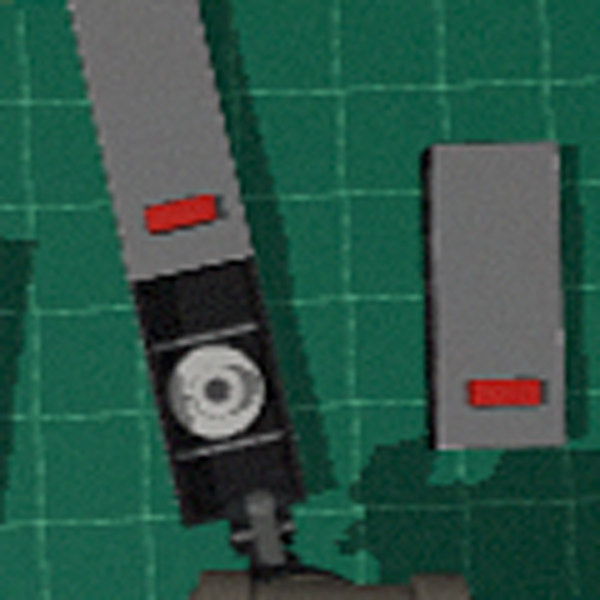

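View pics/s19.png

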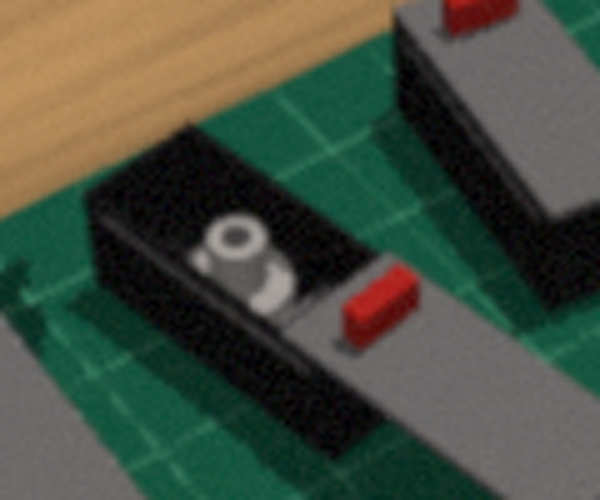

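```bash
python3 -c "
from h import *
T=arm.read_camera('top');S=arm.read_camera('scene')
print(tri((T,S),((343.6,268),(287.2,237.2))),onz(T,(343.6,268),.049),onz(S,(287.2,237.2),.049),onz(T,(343.3,268.4),.025))
h=onz(T,(336.2,232.6),.078);print('handle',h)
c=np.array([np.cos(np.radians(11.7)),np.sin(np.radians(11.7))]);print('expected',np.array([.5086,-.0338])-.012*c)
go((.497,-.0365,.11),np.radians(11.8))"
```

```text
[ 0.4970082  -0.03671088  0.04861167] [ 0.49671512 -0.0372189   0.049     ] [ 0.4976351  -0.03637594  0.049     ] [ 0.49631086 -0.037117    0.025     ]
handle [ 0.57602919 -0.02091948  0.078     ]
expected [ 0.49684933 -0.03623345]
slide [0.0003, 0.1432, 0.0534] angular [0.0004, 0.0002, -0.0009] dist 0.115 deg 0.2 t 27.4
```

```bash
python3 -m handwheel '[{"slide":[0,0.05,0.02],"angular":[0,0,0],"grip":0.5},{"slide":[0,0.1,0.04],"angular":[0,0,0],"grip":0.5},{"slide":[0,0.143,0.053],"angular":[0,0,0],"grip":0.5},{"slide":[0,0.143,0.053],"angular":[0,0,0],"grip":0.5},{"slide":[0,0.143,0.053],"angular":[0,0,0],"grip":0.5},{"slide":[0,0.143,0.053],"angular":[0,0,0],"grip":0.5}]';  python3 -c "
from h import *
go((.4968,-.0367,.031),np.radians(11.8))
p=arm.read_camera('scene');cv2.imwrite('pics/s20.png',cv2.resize(p['image'][170:290,220:360],None,fx=5,fy=5,interpolation=cv2.INTER_CUBIC))"
```

```text
time: 28.0
tcp_pos: [0.4962, -0.0365, 0.1097]
ee_rot: [[-0.202, 0.979, -0.001], [0.979, 0.202, -0.0], [0.0, -0.001, -1.0]]
force: [0.0, 0.2, 0.2]
opening: 0.0425
slide [-0.0005, 0.0008, 0.105] angular [-0.0002, -0.0, -0.0007] dist 0.079 deg 0.1 t 28.0
```

View pics/s20.png

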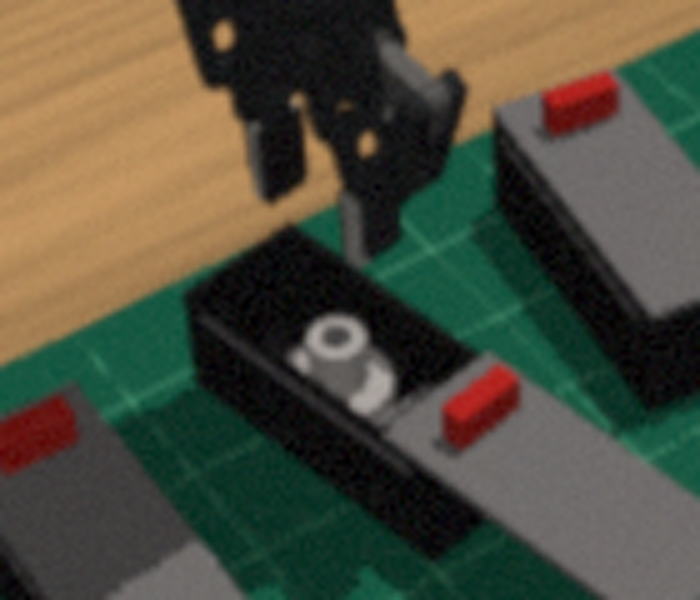

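```bash
python3 -m handwheel '[{"slide":[0,0.0008,0.03],"angular":[0,0,0],"grip":0.5},{"slide":[0,0.0008,0.06],"angular":[0,0,0],"grip":0.5},{"slide":[0,0.0008,0.085],"angular":[0,0,0],"grip":0.5},{"slide":[0,0.0008,0.1],"angular":[0,0,0],"grip":0.5},{"slide":[0,0.0008,0.104],"angular":[0,0,0],"grip":0.5},{"slide":[0,0.0008,0.104],"angular":[0,0,0],"grip":0.5}]'; python3 -m handwheel '[{"slide":[0,0,0],"angular":[0,0,0],"grip":0.3},{"slide":[0,0,0],"angular":[0,0,0],"grip":0.2},{"slide":[0,0,0],"angular":[0,0,0],"grip":0.1},{"slide":[0,0,0],"angular":[0,0,0],"grip":0},{"slide":[0,0,0],"angular":[0,0,0],"grip":0}]'; python3 -c "
from h import *
p=arm.read_camera('scene');cv2.imwrite('pics/s21.png',cv2.resize(p['image'][170:290,220:360],None,fx=5,fy=5,interpolation=cv2.INTER_CUBIC))"
```

```text
time: 28.65
tcp_pos: [0.497, -0.0365, 0.0322]
ee_rot: [[-0.202, 0.979, 0.0], [0.979, 0.202, -0.0], [-0.0, 0.0, -1.0]]
force: [0.3, -0.4, -0.5]
opening: 0.0427
time: 29.15
tcp_pos: [0.4976, -0.0365, 0.0331]
ee_rot: [[-0.202, 0.979, 0.001], [0.979, 0.202, -0.001], [-0.001, 0.001, -1.0]]
force: [-2.5, -0.0, 6.0]
opening: 0.0215
```

View pics/s21.png

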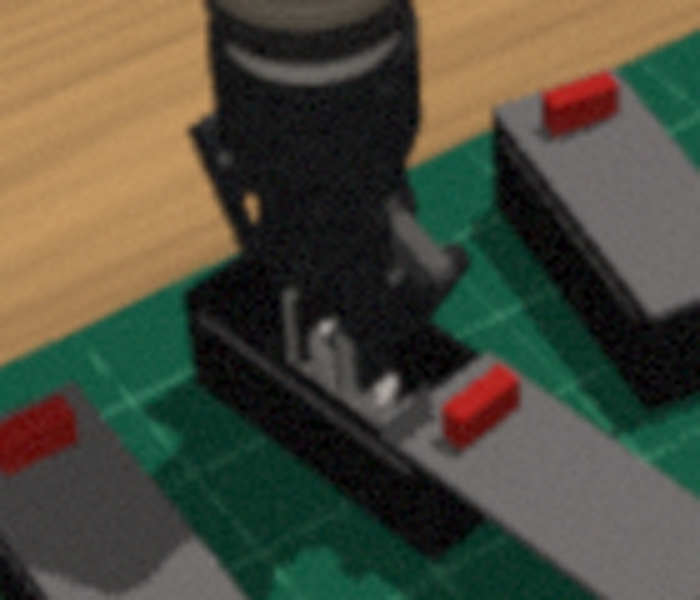

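```bash
python3 -m handwheel '[{"slide":[0,0,-0.015],"angular":[0,0,0],"grip":0},{"slide":[0,0,-0.035],"angular":[0,0,0],"grip":0},{"slide":[0,0,-0.06],"angular":[0,0,0],"grip":0},{"slide":[0,0,-0.1],"angular":[0,0,0],"grip":0},{"slide":[0,0,-0.14],"angular":[0,0,0],"grip":0},{"slide":[0,0,-0.15],"angular":[0,0,0],"grip":0},{"slide":[0,0,-0.15],"angular":[0,0,0],"grip":0},{"slide":[0,0,-0.15],"angular":[0,0,0],"grip":0}]'; python3 -c "
from h import *
p=arm.read_camera('scene');cv2.imwrite('pics/s22.png',cv2.resize(p['image'][150:290,200:360],None,fx=4,fy=4,interpolation=cv2.INTER_CUBIC))
print(arm.get_obs()['force'])
go((.4607,-.3930,.14))"
```

```text
time: 30.0
tcp_pos: [0.4959, -0.0365, 0.1431]
ee_rot: [[-0.202, 0.979, -0.002], [0.979, 0.202, -0.0], [0.0, -0.002, -1.0]]
force: [-1.2, 0.9, -2.7]
opening: 0.0217
[-0.11171488  0.57411523 -3.77770482]
slide [-0.4562, -0.1417, 0.0038] angular [0.0, 0.0, 0.0] dist 0.358 deg 0.0 t 30.05
```

View pics/s22.png

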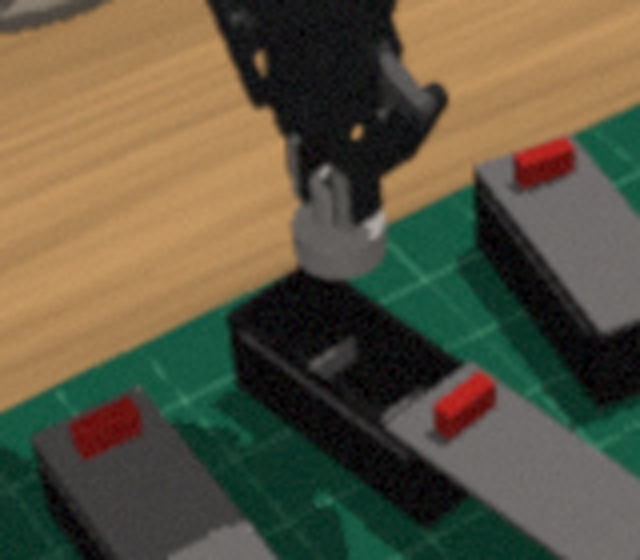

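```bash
python3 -m handwheel '[{"slide":[-0.03,-0.01,0],"angular":[0,0,0],"grip":0},{"slide":[-0.08,-0.025,0],"angular":[0,0,0],"grip":0},{"slide":[-0.13,-0.04,0],"angular":[0,0,0],"grip":0},{"slide":[-0.18,-0.056,0],"angular":[0,0,0],"grip":0},{"slide":[-0.23,-0.071,0],"angular":[0,0,0],"grip":0},{"slide":[-0.28,-0.087,0],"angular":[0,0,0],"grip":0},{"slide":[-0.33,-0.102,0],"angular":[0,0,0],"grip":0},{"slide":[-0.38,-0.118,0],"angular":[0,0,0],"grip":0},{"slide":[-0.43,-0.134,0],"angular":[0,0,0],"grip":0},{"slide":[-0.456,-0.142,0],"angular":[0,0,0],"grip":0}]';python3 -m handwheel '[{"slide":[0,0,0],"angular":[0,0,0],"grip":0},{"slide":[0,0,0],"angular":[0,0,0],"grip":0},{"slide":[0,0,0],"angular":[0,0,0],"grip":0}]'; python3 -c "
from h import *
p=arm.read_camera('scene');cv2.imwrite('pics/s23.png',cv2.resize(p['image'][200:400,20:220],None,fx=3,fy=3,interpolation=cv2.INTER_CUBIC))
go((.4607,-.3932,.09))"
```

```text
time: 31.05
tcp_pos: [0.4591, -0.3968, 0.1421]
ee_rot: [[-0.198, 0.98, -0.004], [0.98, 0.198, -0.0], [0.0, -0.004, -1.0]]
force: [-0.1, -0.0, -3.2]
opening: 0.0213
time: 31.35
tcp_pos: [0.4621, -0.3908, 0.1431]
ee_rot: [[-0.204, 0.979, -0.001], [0.979, 0.204, 0.002], [0.003, -0.001, -1.0]]
force: [0.4, 0.1, -2.2]
opening: 0.0214
slide [-0.0028, -0.0027, 0.0713] angular [0.0, 0.0, 0.0] dist 0.054 deg 0.0 t 31.4
```

View pics/s23.png

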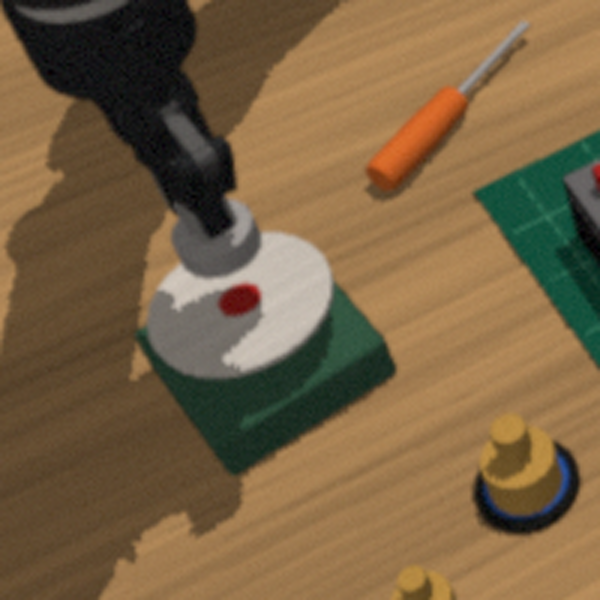

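```bash
python3 -m handwheel '[{"slide":[-0.002,-0.002,0.02],"angular":[0,0,0],"grip":0},{"slide":[-0.002,-0.002,0.04],"angular":[0,0,0],"grip":0},{"slide":[-0.002,-0.002,0.053],"angular":[0,0,0],"grip":0},{"slide":[-0.002,-0.002,0.058],"angular":[0,0,0],"grip":0},{"slide":[-0.002,-0.002,0.062],"angular":[0,0,0],"grip":0},{"slide":[-0.002,-0.002,0.065],"angular":[0,0,0],"grip":0},{"slide":[-0.002,-0.002,0.068],"angular":[0,0,0],"grip":0},{"slide":[-0.002,-0.002,0.07],"angular":[0,0,0],"grip":0},{"slide":[-0.002,-0.002,0.07],"angular":[0,0,0],"grip":0},{"slide":[-0.002,-0.002,0.07],"angular":[0,0,0],"grip":0}]'; python3 -c "
from h import *
for i in range(3):
  p=arm.read_camera('scene');print(arm.get_obs()['force'])
cv2.imwrite('pics/s24.png',cv2.resize(p['image'][200:400,20:220],None,fx=3,fy=3,interpolation=cv2.INTER_CUBIC))
go((.4607,-.3932,.088))"
```

```text
time: 32.4
tcp_pos: [0.461, -0.3948, 0.0923]
ee_rot: [[-0.202, 0.979, 0.001], [0.979, 0.202, -0.001], [-0.001, 0.001, -1.0]]
force: [-0.7, 0.2, -1.5]
opening: 0.0214
[-0.76011951  0.88415811 -1.20195303]
[-0.40990641  0.49124787 -0.85590388]
[-0.23110212  0.823283   -0.79112085]
slide [0.0022, -0.0, 0.0056] angular [0.0, 0.0, 0.0] dist 0.005 deg 0.0 t 32.55
```

View pics/s24.png

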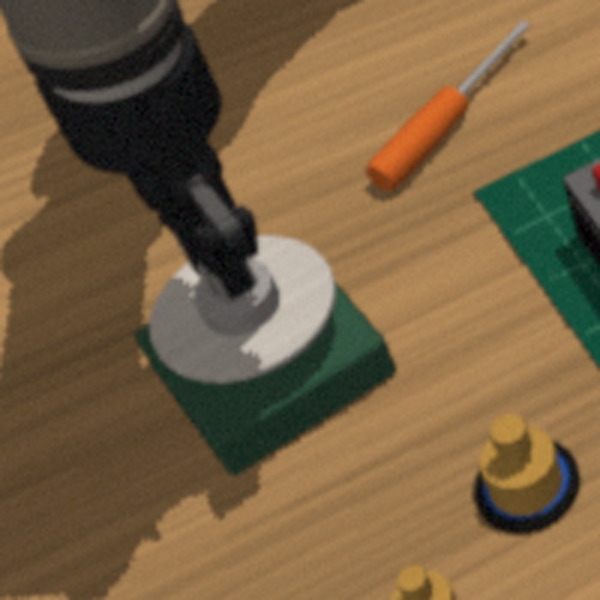

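```bash
python3 -m handwheel '[{"slide":[0.001,0,0.0015],"angular":[0,0,0],"grip":0},{"slide":[0.001,0,0.003],"angular":[0,0,0],"grip":0},{"slide":[0.001,0,0.0035],"angular":[0,0,0],"grip":0},{"slide":[0.001,0,0.0035],"angular":[0,0,0],"grip":0.27},{"slide":[0.001,0,0.0035],"angular":[0,0,0],"grip":0.33},{"slide":[0.001,0,0.0035],"angular":[0,0,0],"grip":0.4},{"slide":[0.001,0,0.0035],"angular":[0,0,0],"grip":0.5},{"slide":[0.001,0,0.0035],"angular":[0,0,0],"grip":0.5},{"slide":[0.001,0,0.0035],"angular":[0,0,0],"grip":0.5}]'; python3 -m handwheel '[{"slide":[0,0,-0.02],"angular":[0,0,0],"grip":0.5},{"slide":[0,0,-0.06],"angular":[0,0,0],"grip":0.5},{"slide":[0,0,-0.1],"angular":[0,0,0],"grip":0.5},{"slide":[0,0,-0.13],"angular":[0,0,0],"grip":0.5},{"slide":[0.05,0,-0.13],"angular":[0,0,0],"grip":0.5},{"slide":[0.1,0,-0.13],"angular":[0,0,0],"grip":0.5},{"slide":[0.16,0,-0.13],"angular":[0,0,0],"grip":0.5},{"slide":[0.22,0,-0.13],"angular":[0,0,0],"grip":0.5}]'; python3 -c "
from h import *
p=arm.read_camera('scene')
cv2.imwrite('pics/s25.png',cv2.resize(p['image'][240:360,40:180],None,fx=5,fy=5,interpolation=cv2.INTER_CUBIC))
p=arm.read_camera('top')
cv2.imwrite('pics/t25.png',cv2.resize(p['image'][180:320,310:540],None,fx=3.4,fy=3.4,interpolation=cv2.INTER_CUBIC))
"
```

```text
time: 33.45
tcp_pos: [0.4606, -0.3938, 0.0893]
ee_rot: [[-0.202, 0.979, 0.0], [0.979, 0.202, -0.0], [-0.0, 0.0, -1.0]]
force: [-0.1, 0.5, 0.4]
opening: 0.0429
time: 34.25
tcp_pos: [0.4272, -0.231, 0.188]
ee_rot: [[-0.202, 0.979, 0.002], [0.979, 0.202, -0.001], [-0.001, 0.001, -1.0]]
force: [0.7, 1.3, 0.5]
opening: 0.0425
```

View pics/s25.png

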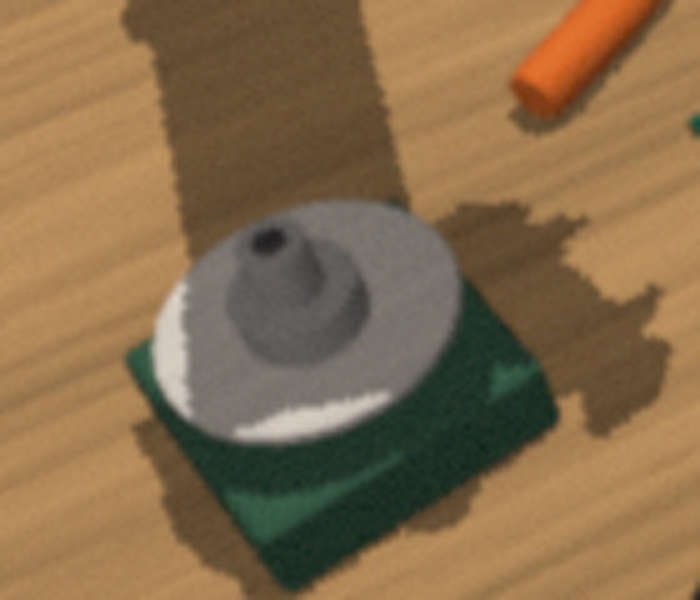

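View pics/t25.png

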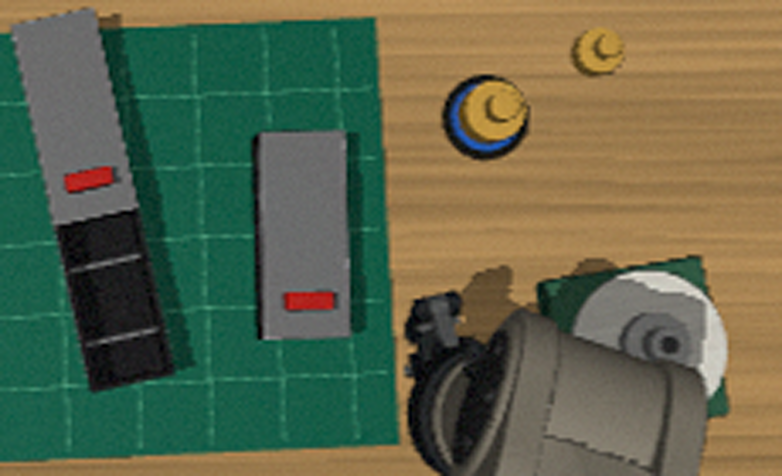

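```bash
python3 -c "
from m import *
T=arm.read_camera('top');S=arm.read_camera('scene')
print(tri((T,S),((506.5,281.5),(94,287.6))),onz(S,(94,287.6),.103),onz(T,(506.5,281.5),.103))
red,_=cases(T);n,l,s,c=cv2.connectedComponentsWithStats(red.astype(np.uint8))
for i in range(1,n):
  if 40<s[i,4]<110: print(np.round(c[i],1),onz(T,c[i],.078))
go((.576,-.02,.13),np.radians(11.8))"
```

```text
[ 0.46147157 -0.39346978  0.10389972] [ 0.46074627 -0.39321229  0.103     ] [ 0.46138649 -0.3940321   0.103     ]
[344.9 152.2] [ 0.7597835  -0.04326729  0.078     ]
[236.8 152.1] [0.76299565 0.20317912 0.078     ]
[335.7 232.1] [ 0.57714206 -0.01983817  0.078     ]
[400.5 268. ] [ 0.4944869  -0.16429601  0.078     ]
[223.8 277.2] [0.47891214 0.2320575  0.078     ]
[159. 284.] [0.46562961 0.37692089 0.078     ]
[278.4 286.6] [0.45627008 0.10992531 0.078     ]
[  1.3 316. ] [0.39898858 0.72604198 0.078     ]
slide [0.2363, 0.2512, 0.0773] angular [0.0004, 0.0007, -0.0] dist 0.265 deg 0.1 t 34.45
```

```bash
python3 -m handwheel '[{"slide":[0.05,0.05,0],"angular":[0,0,0],"grip":0.4},{"slide":[0.1,0.1,0.01],"angular":[0,0,0],"grip":0.4},{"slide":[0.15,0.15,0.03],"angular":[0,0,0],"grip":0.4},{"slide":[0.2,0.2,0.05],"angular":[0,0,0],"grip":0.4},{"slide":[0.2365,0.252,0.077],"angular":[0,0,0],"grip":0.4},{"slide":[0.2365,0.252,0.077],"angular":[0,0,0],"grip":0.4},{"slide":[0.2365,0.252,0.077],"angular":[0,0,0],"grip":0.4},{"slide":[0.2365,0.252,0.077],"angular":[0,0,0],"grip":0.4},{"slide":[0.2365,0.252,0.077],"angular":[0,0,0],"grip":0.4}]'; python3 -c "
from h import *
go((.577,-.0198,.068),np.radians(11.8))"
```

```text
time: 35.35
tcp_pos: [0.5765, -0.0231, 0.1295]
ee_rot: [[-0.199, 0.98, 0.0], [0.98, 0.199, -0.002], [-0.002, 0.0, -1.0]]
force: [0.3, -0.6, 0.6]
opening: 0.0343
slide [0.0043, 0.0016, 0.082] angular [0.0, 0.0005, -0.0019] dist 0.062 deg 0.3 t 35.35
```

```bash
python3 -m handwheel '[{"slide":[0.002,0.001,0.03],"angular":[0,0,0],"grip":0.4},{"slide":[0.002,0.001,0.06],"angular":[0,0,0],"grip":0.4},{"slide":[0.002,0.001,0.08],"angular":[0,0,0],"grip":0.4},{"slide":[0.002,0.001,0.08],"angular":[0,0,0],"grip":0.4},{"slide":[0.002,0.001,0.08],"angular":[0,0,0],"grip":0.25},{"slide":[0.002,0.001,0.08],"angular":[0,0,0],"grip":0.1},{"slide":[0.002,0.001,0.08],"angular":[0,0,0],"grip":0},{"slide":[0.002,0.001,0.08],"angular":[0,0,0],"grip":0},{"slide":[0.002,0.001,0.08],"angular":[0,0,0],"grip":0}]';  python3 -c "
from h import *
go((.465,-.0427,.068))
p=arm.read_camera('scene');cv2.imwrite('pics/s26.png',cv2.resize(p['image'][130:330,180:430],None,fx=3,fy=3))"
```

```text
time: 36.25
tcp_pos: [0.5777, -0.0191, 0.0703]
ee_rot: [[-0.202, 0.979, 0.002], [0.979, 0.202, -0.001], [-0.001, 0.002, -1.0]]
force: [-1.3, -0.6, 6.4]
opening: 0.0096
slide [-0.0004, -0.1535, 0.0028] angular [0.0, 0.0, 0.0] dist 0.115 deg 0.0 t 36.25
```

View pics/s26.png

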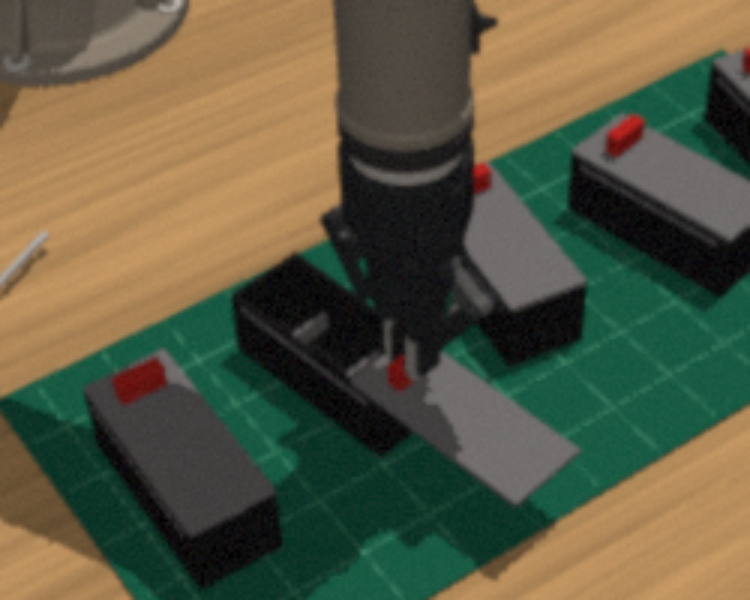

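Now shut the lid: 115 mm along tool −y.

```bash
python3 -m handwheel '[{"slide":[0,-0.015,0],"angular":[0,0,0],"grip":0},{"slide":[0,-0.035,0],"angular":[0,0,0],"grip":0},{"slide":[0,-0.055,0],"angular":[0,0,0],"grip":0},{"slide":[0,-0.075,0],"angular":[0,0,0],"grip":0},{"slide":[0,-0.095,0],"angular":[0,0,0],"grip":0},{"slide":[0,-0.115,0],"angular":[0,0,0],"grip":0},{"slide":[0,-0.135,0],"angular":[0,0,0],"grip":0},{"slide":[0,-0.147,0],"angular":[0,0,0],"grip":0},{"slide":[0,-0.152,0],"angular":[0,0,0],"grip":0},{"slide":[0,-0.152,0],"angular":[0,0,0],"grip":0}]'; python3 -m handwheel '[{"slide":[0,0,0],"angular":[0,0,0],"grip":0},{"slide":[0,0,0],"angular":[0,0,0],"grip":0.15},{"slide":[0,0,0],"angular":[0,0,0],"grip":0.3},{"slide":[0,0,0],"angular":[0,0,0],"grip":0.4},{"slide":[0,0,-0.04],"angular":[0,0,0],"grip":0.4},{"slide":[0,0,-0.1],"angular":[0,0,0],"grip":0.4},{"slide":[0,-0.06,-0.14],"angular":[0,0,0],"grip":0.4},{"slide":[0,-0.11,-0.14],"angular":[0,0,0],"grip":0.4},{"slide":[0,-0.14,-0.14],"angular":[0,0,0],"grip":0.4},{"slide":[0,-0.14,-0.14],"angular":[0,0,0],"grip":0.4}]';  python3 -c "
from m import *
p=arm.read_camera('scene');cv2.imwrite('pics/s27.png',p['image'])
T=arm.read_camera('top');cv2.imwrite('pics/t27.png',T['image']);lids(T)"
```

```text
time: 37.3
tcp_pos: [0.4657, -0.0421, 0.0702]
ee_rot: [[-0.202, 0.979, 0.003], [0.979, 0.202, -0.001], [-0.001, 0.003, -1.0]]
force: [0.2, -2.5, 6.6]
opening: 0.0098
time: 38.3
tcp_pos: [0.3588, -0.0639, 0.1734]
ee_rot: [[-0.2, 0.98, -0.003], [0.98, 0.2, -0.002], [-0.001, -0.003, -1.0]]
force: [0.6, -0.4, -0.6]
opening: 0.0341
px [399.  248.7] L [ 0.5388 -0.1641] H [ 0.4945 -0.1643] d 0.0443 yaw 0.2 area 1502 [60.8 26. ]
px [220.9 258.1] L [0.5224 0.2421] H [0.4789 0.2321] d 0.0446 yaw 13.0 area 1462 [60.9 25.7]
px [341.7 261.7] L [ 0.5109 -0.0328] H [ 0.4673 -0.0418] d 0.0445 yaw 11.7 area 1488 [61.1 25.8]
px [164.1 264.3] L [0.51   0.3709] H [0.4656 0.3769] d 0.0448 yaw -7.7 area 1463 [25.8 61.9]
px [281.1 267. ] L [0.5006 0.1051] H [0.4563 0.1099] d 0.0446 yaw -6.2 area 1472 [26.  61.4]
```

View pics/s27.png

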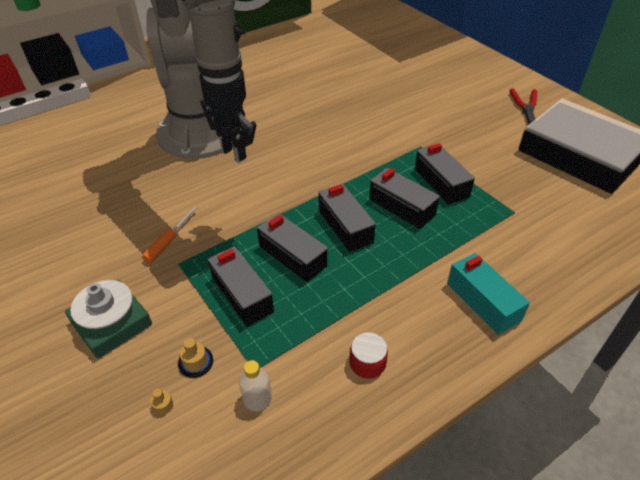

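View pics/t27.png

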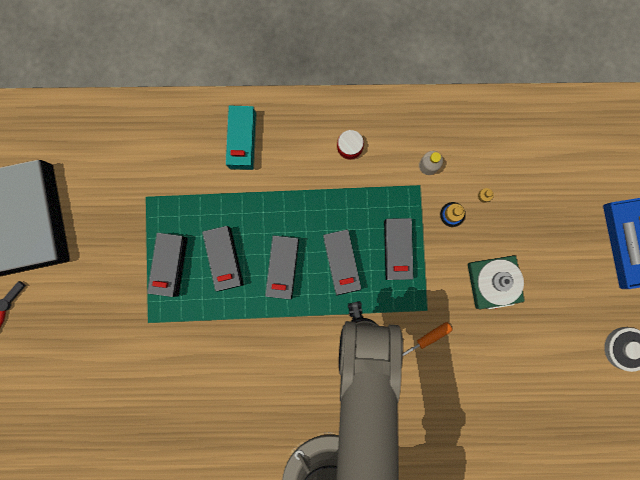

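```bash
python3 -c "
import cv2
a=cv2.imread('pics/s27.png')[200:290,240:345];b=cv2.imread('pics/s27.png')[270:390,50:220]
cv2.imwrite('pics/c28.png',cv2.hconcat([cv2.resize(a,(400,343)),cv2.resize(b,(400,343))]))"
```

```text
(no output)
```

View pics/c28.png

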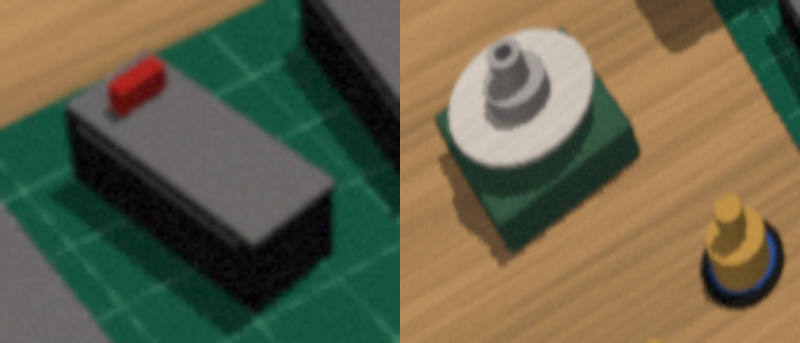

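The lid is flush, the roller stands upright and centred on the level pan, and the weight is on its pad. Handing in.

```bash
python3 -c "
from bench import arm
print(arm.finish_job())"
```

```text
the job is handed in; nothing more can be done
None
```

I handed the job in at about 38 s of robot time. All the steps were carried out, and the final pictures showed nothing out of place.

**What I did**
- **Check weight:** I set the larger brass weight on the pan within about 3 mm of the middle. The pan settled level, I let go, and I put the weight back on its pad.
- **Finding the roller:** I hefted two of the five cases. The one nearest the balance weighed about 190 g. The next one weighed about 530 g, above the 260 g limit for a light case, so I did not heft the other three.
- **Roller:** I slid that case's lid open about 113 mm and lifted the roller out, which weighed roughly 340 g. I set it on the pan, let go, and slid the lid shut again.

**Last checks**
- **Pan:** the roller stands upright within about 1 mm of the pan centre. The pan is about 8 mm down and looks level.
- **Check weight:** it stands upright on its pad.
- **Cases:** all five stand on the mat with the lids shut. The steel roller's case was about 2 mm from where it was before I opened it. The case itself may have shifted, or its lid may be open by that much, still well inside the 12 mm limit.
- **Bystanders:** the bottle, tin and screwdriver look where they were at the start. I judged this by eye and did not measure it.

No check failed. The two cameras disagreed by up to about 2 mm on most points and about 5 mm on the pad centre, all well inside the tolerances.

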